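Open the safety-capped waste jug and swing the funnel over it

ROBOT

A 7-joint arm with a two-finger parallel gripper is mounted at the origin on the work surface. World frame = base frame: x ahead of the robot, y to its left, z up, the work surface at z = 0. Lengths are in m, angles in degrees, forces in N, time in s.
With the tool pointing down it reaches from about 0.425 to 0.875 m from the base axis. Payload 4.7 kg.
Tool frame: the origin (TCP) lies on the centre line of the jaws, within the pads' length; the fingertips stand 25 mm ahead of it and the grasp point (between the pads) lies 6 mm ahead of it; z points along the fingers, y is the direction in which the jaws open and shut (so a half turn about z gives the same grasp; the last joint's range is limited). The gripper opens to 87 mm and grips with 3 to 60 N. Pads are 19 mm wide; open, the fingers measure 117 mm over their backs; the gripper's body (75 mm by 190 mm) begins 51 mm behind the grasp point.
Start: joints at [71.912, 18.392, -4.016, 83.108, 1.295, 78.541, -3.26], TCP at [0.21, -0.615, 0.248] pointing down, gripper open.
Joint ranges: [-163.93, 163.93], [-17.29, 119.83], [-79.2, 71.16], [3.27, 140.29], [-89.18, 269.18], [5.43, 117.66], [-154.24, 154.24]. Speed limits (degrees/s): [147.25, 147.25, 180, 180, 180, 180, 180].

INTERFACE

Orientations are given as [roll, pitch, yaw] about the fixed x, y, z axes, in that order (R = Rz(yaw) Ry(pitch) Rx(roll)).
In Python, from cell import env gives the robot as it stands.
- The arm moves only by the shell command python3 -m creep 'ROWS' [OPENING] [FORCE]. ROWS is JSON, a list of rows, each an object of numbers: "tx", "ty", "tz": the shift along the tool's x, y, z in m; "rx", "ry", "rz": the turn, a rotation vector about the tool's x, y, z in degrees. In form: [{"tx": .., "ty": .., "tz": .., "rx": .., "ry": .., "rz": ..}, ...]. A call has 1 to 20 rows; each row shifts and turns the commanded pose from where the row before left it, along the tool's axes as they then stand; what a row does not reach is not made up. A row lasts 1/8 s, in which the tool goes at most 62.5 mm and 10.7 degrees, less where a joint would pass 70% of its speed; a pose out of reach is approached as far as the arm can. A call is refused whole if a number of a shift passes 0.0625 or a number of a turn 10.7, either way. A call with a gripper value outside its range is refused whole. OPENING is the finger opening in m, from 0 to 0.087, set as the call begins (- or left out, the last holds). The fingers move at their own pace and stop on an object; FORCE is the grip in N (left out, the last holds). Time passes only in rows, so rows that do not move let the fingers close. It gives the time, the measured TCP pose, the force and the opening at its end, in the units of the state.
- env.get_obs(): the state, without advancing time (a new reading comes with each control period).
- env.read_camera(name): name is "scene" or "top" or "wrist"; returns a dict with "pixels" (400x640x3 uint8, red, green, blue), "intrinsics" (3x3 intrinsics, pixels), "D" ([k1, k2, p1, p2, k3] as OpenCV has them; the pictures are not rectified), "R" (3x3) and "t" (3): a world point X has camera coordinates R X + t. Camera axes: x right, y down, z forward; pixel columns grow to the right and rows downward; lengths in m; the calibration is good to about 2 mm. A picture is of the moment at which its call begins. There is no depth.
- env.sign_off(): hands the job in, once; it reports no verdict.
The state is a dict: "time_s": time; "qpos": joint angles; "joint_velocities": joint speeds; "effort": joint torques, N m; "tool_pos": TCP position; "tool_rot": TCP orientation; "force": force on the tool from outside, world axes, zero at the start; "wrist_torque": the same for the moment, N m; "grip_width": finger opening in m.
Only numpy, scipy, OpenCV 4.12 (cv2) and the standard library are available. Lean on these libraries where they do the work, as an engineer would, in place of code of your own. Each camera call takes 0.05 s, during which the arm holds its last target.

TASK

Get the waste jug ready for filling: press its safety cap down firmly and, while it is pressed, turn it counter-clockwise (seen from above) until it comes free, lift it off and set it down gently, right way up and flat, in the square steel tray. Then swing the funnel arm round until the funnel's outlet is centred over the open jug mouth, and let go. Leave the other things on the bench where they are.

Things in the scene. Friction and masses are not known exactly. Their poses are not given: they have to be found in the camera images.
- cap: Grey round safety cap, 67 mm across, about 70 g, locked on the jug's neck. Origin: centre of its lower rim; z up. Skirt from 0 to 24 mm, top disc's upper face at 28 mm; on the disc an upright finger ridge, 50 mm long (along x), 14 mm thick (along y), from 28 to 52 mm: grip it across y, fingertips on the disc. Half-turn symmetric.
- cap_top (a point): Centre of the cap's ridge top, 52 mm above its rim; turns with the cap. Kept pressed, the cap must turn 60 degrees (+-5) counter-clockwise seen from above, to an end stop 5 degrees further; then it lifts straight off: 13 mm brings its rim level with the mouth, 40 mm is well clear.
- collar (a joint): Travel (m) of the black sprung ring round the neck, on which the cap's rim rests: 0 up, grows as the cap is pressed. The lock is passed at 4 mm (about 12 N on the cap); 6 to 8 mm is right (13 to 14.5 N); it bottoms at 9 mm (15 N).
- jug: White round plastic waste jug, 116 mm across, fixed in a grey spill tray. Origin: centre of its underside, 4 mm above the bench; z up. Neck 40 mm across, mouth at z = 187 mm. Side handle toward its own -y, reaching 98 mm out, 142 mm high. With the cap locked, the cap's x lies along the jug's x (either way round) and its origin at z = 174 mm.
- jug_mouth (a point): Centre of the jug's mouth, at the top of the neck; the opening is 34 mm across.
- cap_tray: Square stainless-steel tray on the bench, fixed, 120 x 120 mm outside, rim 12 mm high and 3 mm thick, floor 3 mm thick, inside 114 x 114 mm. Origin: centre of its underside, z up.
- funnel_arm (a joint): Turn of the funnel arm about its upright post, rad. Grows clockwise seen from above, i.e. as the funnel swings away from the jug; near 0 (within about 0.15) the funnel is over the jug. Range -0.4 to 1.7; no stop at the jug. It stays where it is left, and needs about 2 N at the pin.
- swing_pivot (a point): On the axis of the funnel arm's vertical post, 240 mm above the bench; the hub there is 30 mm across, its top at this height.
- swing_pin (a point): Centre of the top of the black upright grip pin on the funnel arm, 90 mm from the pivot axis toward the funnel, 276 mm above the bench. Pin 14 mm in diameter, 46 mm tall, rising from the arm's upper face at 230 mm. Pinch it across the arm, or push it sideways.
- funnel_outlet (a point): Centre of the lower end of the white funnel's stem, 191 mm from the pivot axis, 201 mm above the bench (10 mm above the jug mouth). Stem 16 to 18 mm across, rim 80 mm across at 267 mm above the bench.
- glass_dish: Bystander: open glass dish, 96 mm across, 45 mm high. Origin: centre of its underside.
- amber_bottle: Bystander: amber bottle, 56 mm across, 115 mm high. Origin: centre of its underside.
- small_bottle: Bystander: small white bottle, 34 mm across, 70 mm high. Origin: centre of its underside.
- stopper: Bystander: stopper, 26 mm across, 30 mm high, standing in a corner of the spill tray. Origin: centre of its underside.
- joint_clip: Bystander: plastic joint clip, 28 mm across with two 15 mm ears, 12 mm high. Origin: centre of its ring's underside.
- vial: Bystander: glass vial, 22 mm across, 62 mm high. Origin: centre of its underside.
- cork_ring: Bystander: cork ring, 100 mm across, 24 mm high. Origin: centre of its underside.
Things that resemble listed ones, but are neither listed nor needed, are in the scene too. Leave any purple or turquoise look-alike of the cap alone.

How it is judged:
By the outcome, as a careful person would: the job done as asked, in the order asked, and still so for the second after the job is handed in, with the robot touching nothing.
It also fails if it takes over 72 s, if anything falls off the work surface, if the arm or the gripper's body presses on something with over 40 N, if the wrist force passes 120 N, or if a joint passes its speed limit or range.

## Working session

There is one attempt and no reset: what is moved stays moved. The work goes in short steps, Python scripts to look and compute and a shell command to move; the robot and the scene stay as the last step left them, time stands still between calls to the robot, and variables do not carry over. Pictures are saved under pics/ and viewed, and the job is handed in when it is done.

```bash
ls; mkdir -p pics
python3 - <<'E'
from cell import env
import cv2,pickle
print(env.get_obs())
for n in("scene","top","wrist"):
    c=env.read_camera(n); cv2.imwrite(f"pics/{n}0.png",c["pixels"][:,:,::-1]); pickle.dump(c,open(f"pics/{n}0.pkl","wb"))
    print(n,c["intrinsics"],c["D"],c["R"],c["t"])
E
```

```text
pics
{'time_s': 0.0, 'qpos': array([71.91305928, 18.43965308, -4.01535663, 83.17501739,  1.29469804,
       78.54038468, -3.26062965]), 'joint_velocities': array([ 0.05311869, -0.01327947, -0.07344903,  0.05319295,  0.02925233,
        0.03447938, -0.0523444 ]), 'effort': array([-2.33952642e-04, -4.91287494e+01, -4.03860155e-01, -3.12530851e+01,
       -6.39660470e-02,  4.35347459e-02,  1.60704508e-04]), 'tool_pos': array([ 0.21028095, -0.61451214,  0.2464537 ]), 'tool_rot': array([-1.79890170e+02,  5.49922225e-03,  1.88958424e+01]), 'force': array([ 0.01120061, -0.29158132, -0.16002195]), 'wrist_torque': array([ 0.0141452 , -0.03162471, -0.04784563]), 'grip_width': 0.08719837936213769}
scene [[419.07330557   0.         312.07626233]
 [  0.         419.07330557 196.50797708]
 [  0.           0.           1.        ]] [-0.06431981  0.          0.          0.          0.        ] [[ 0.51614448  0.85635245 -0.01598021]
 [ 0.6477306  -0.40247438 -0.64688441]
 [-0.56039267  0.32353494 -0.76242062]] [-0.32470271 -0.2489843   1.52013869]
top [[498.56336224   0.         324.00193103]
 [  0.         498.56336224 197.53018049]
 [  0.           0.           1.        ]] [-0.12875135  0.          0.          0.          0.        ] [[ 0.01299585 -0.99974667  0.01837692]
 [-0.99044293 -0.01539431 -0.13706138]
 [ 0.13730956 -0.01642006 -0.99039208]] [0.01858396 0.60718379 1.47427167]
wrist [[344.02759177   0.         318.21667747]
 [  0.         344.02759177 192.33220833]
 [  0.           0.           1.        ]] [-0.03771283  0.          0.          0.          0.        ] [[ 3.23790069e-01 -9.46128579e-01 -8.38899059e-04]
 [-9.13994207e-01 -3.13021719e-01  2.58131736e-01]
 [-2.44488406e-01 -8.28137439e-02 -9.66109364e-01]] [-0.65026573 -0.03221495  0.38967261]
```

View pics/scene0.png

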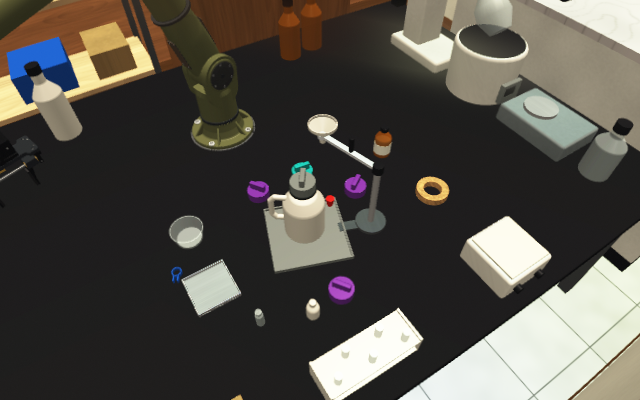

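View pics/top0.png

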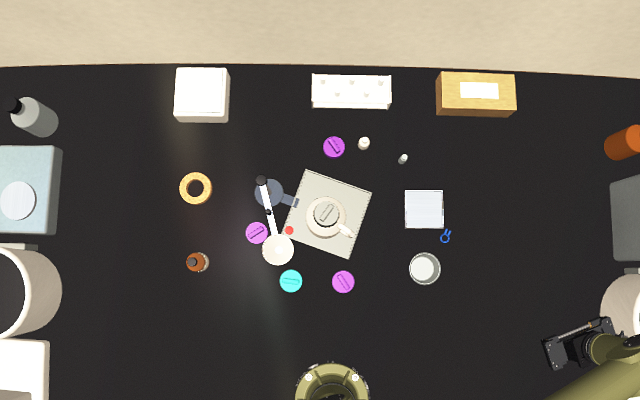

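View pics/wrist0.png

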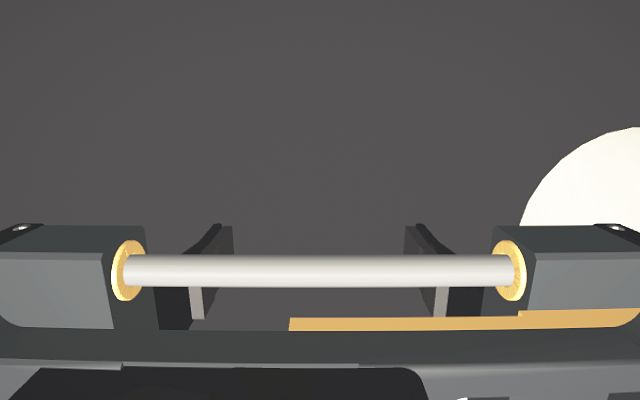

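Scene shows the jug at (303,205) with the grey cap on top. Top shows the jug at (326,214), the square steel tray at (424,209), the funnel at (278,249) and the pivot hub near (262,181).
Things that could be taken for the cap (top pixels):
- Grey cap on the jug: (326,212).
- Purple look-alikes: (334,147), (256,233), (343,281).
- Turquoise look-alike: (291,281).

I choose the grey one on the jug. Next is a close crop to check it.

Run:
```python
import cv2
t=cv2.imread("pics/top0.png"); s=cv2.imread("pics/scene0.png")
cv2.imwrite("pics/ctop.png",cv2.resize(t[160:280,240:400],None,fx=5,fy=5,interpolation=cv2.INTER_CUBIC))
cv2.imwrite("pics/cscene.png",cv2.resize(s[105:285,250:410],None,fx=5,fy=5,interpolation=cv2.INTER_CUBIC)[:, :][:900])
a=s[105:285,250:410]; cv2.imwrite("pics/cscene.png",cv2.resize(a,None,fx=3.3,fy=3.3,interpolation=cv2.INTER_CUBIC))
cv2.imwrite("pics/ctray.png",cv2.resize(t[170:290,390:460],None,fx=5,fy=5,interpolation=cv2.INTER_CUBIC))
```

```text
(no output)
```

View pics/ctop.png

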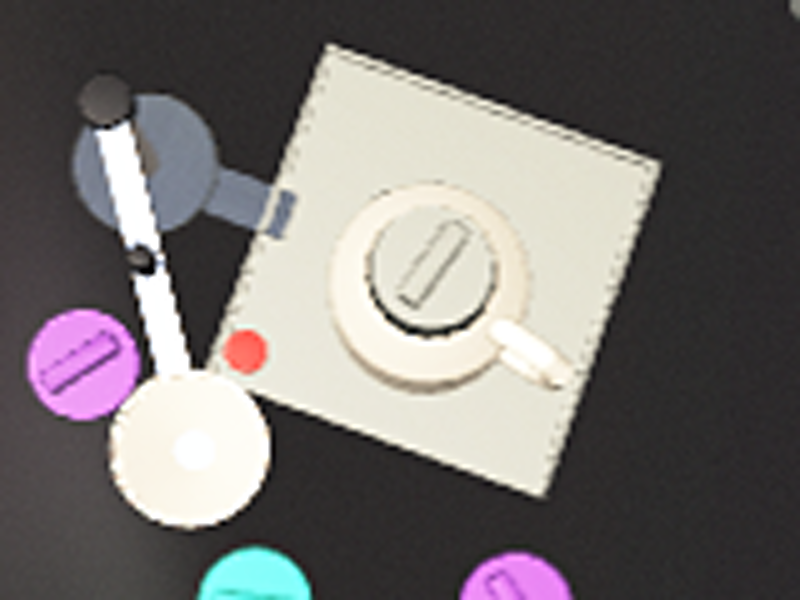

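View pics/cscene.png

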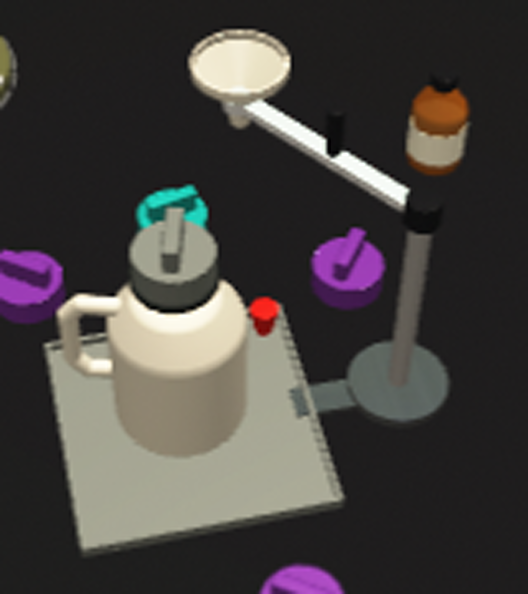

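View pics/ctray.png

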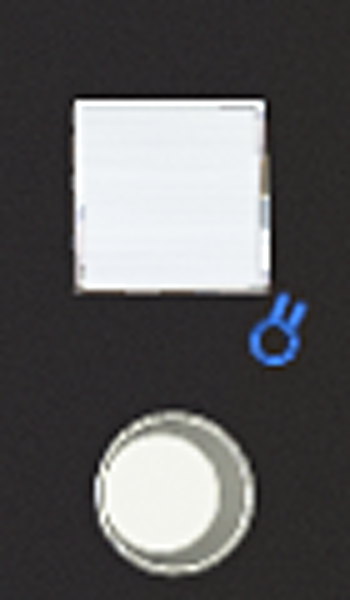

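The crop confirms it: the grey cap with the ridge is on the jug at top pixel (326,213). The steel tray is the plain square at (424,209), and the funnel rim is at (278,249).

```bash
cat > h.py <<'E'
import numpy as np,cv2,pickle
def ray(c,uv):
    p=cv2.undistortPoints(np.array([[uv]],float),c["intrinsics"],c["D"])[0,0]
    R=c["R"];C=-R.T@c["t"];d=R.T@np.array([p[0],p[1],1]);return C,d/np.linalg.norm(d)
def atz(c,uv,z):
    C,d=ray(c,uv);return C+d*(z-C[2])/d[2]
def proj(c,X):
    return cv2.projectPoints(np.array(X,float).reshape(-1,3),cv2.Rodrigues(c["R"])[0],c["t"],c["intrinsics"],c["D"])[0][:,0]
E
python3 - <<'E'
from h import *
T=pickle.load(open("pics/top0.pkl","rb"));S=pickle.load(open("pics/scene0.pkl","rb"))
f=lambda x,y:((x+.5)/5-.5+240,(y+.5)/5-.5+160)
g=lambda x,y:((x+.5)/3.3-.5+250,(y+.5)/3.3-.5+105)
np.set_printoptions(precision=4,suppress=True)
print("disc",atz(T,f(432,268),.206),atz(S,g(173,252),.206))
print("ridge",atz(T,f(438,262),.230),atz(S,g(174,212),.230))
a,b=atz(T,f(402,300),.230),atz(T,f(464,225),.230);print("ridge ends",a,b,np.degrees(np.arctan2(*(b-a)[1::-1])),np.linalg.norm(a-b))
h,hs=atz(T,f(106,98),.240),atz(S,g(425,200),.240);print("hub",h,hs)
r,rs=atz(T,f(190,449),.267),atz(S,g(240,64),.267);print("rim",r,rs,np.linalg.norm((r-h)[:2]),np.linalg.norm((rs-hs)[:2]))
p,ps=atz(T,f(136,255),.276),atz(S,g(336,113),.276);print("pin",p,ps,np.linalg.norm((p-h)[:2]))
k=lambda x,y:((x+.5)/5-.5+390,(y+.5)/5-.5+170)
q=np.array([atz(T,k(*u),.012) for u in[(75,100),(265,100),(270,292),(77,292)]]);print("tray",q,q.mean(0))
print("dish",atz(T,k(174,493),.045))
q=np.array([atz(T,f(*u),.004) for u in[(328,44),(660,160),(545,495),(208,370)]]);print("spill",q,q.mean(0),np.degrees(np.arctan2(*(q[1]-q[0])[1::-1])))
E
```

```text
disc [0.5415 0.024  0.206 ] [0.5448 0.025  0.206 ]
ridge [0.5422 0.0214 0.23  ] [0.5287 0.0362 0.23  ]
ridge ends [0.5217 0.0402 0.23  ] [0.5621 0.0078 0.23  ] -38.65655222773363 0.05179888253501713
hub [0.6258 0.1988 0.24  ] [0.6273 0.2002 0.24  ]
rim [0.4403 0.1476 0.267 ] [0.4448 0.1481 0.267 ] 0.19248501209247054 0.18977950754793665
pin [0.5384 0.1769 0.276 ] [0.5424 0.1742 0.276 ] 0.09014999482364565
tray [[ 0.6399 -0.225   0.012 ]
 [ 0.6419 -0.3459  0.012 ]
 [ 0.521  -0.3468  0.012 ]
 [ 0.5196 -0.2253  0.012 ]] [ 0.5806 -0.2857  0.012 ]
dish [ 0.3964 -0.2777  0.045 ]
spill [[ 0.7035  0.0869  0.004 ]
 [ 0.6331 -0.1222  0.004 ]
 [ 0.4237 -0.0515  0.004 ]
 [ 0.4977  0.1573  0.004 ]] [0.5645 0.0176 0.004 ] -108.61153130804286
```

```bash
cat >> h.py <<'E'
from scipy.spatial.transform import Rotation as Ro
def plan(tp,tr,target,n,sub=None):
    """constant tool-frame rows (screw) from pose to target [x,y,z,r,p,yaw]: print the rounded row"""
    R0=Ro.from_euler('xyz',tr,degrees=True);R1=Ro.from_euler('xyz',target[3:],degrees=True)
    rv=(R0.inv()*R1).as_rotvec()/n; Rs=Ro.from_rotvec(rv)
    # row: shift along axes as they stand at start of row, then turn; world shift direction rotates
    d=np.array(target[:3])-tp; out=[]; R=R0
    for i in range(n):
        out.append(np.r_[np.round(R.inv().apply(d/n),4),np.round(np.degrees(rv),1)]); R=R*Rs
    return np.array(out)
E
python3 - <<'E'
from h import *
np.set_printoptions(precision=4,suppress=True,linewidth=140)
from cell import env
o=env.get_obs();W=pickle.load(open("pics/wrist0.pkl","rb"))
R=Ro.from_euler('xyz',o["tool_rot"],degrees=True)
print("cam in tool",R.inv().apply(-W["R"].T@W["t"]-o["tool_pos"]),R.inv().apply(W["R"][2]))
print(plan(o["tool_pos"],o["tool_rot"],[.543,.0235,.340,180,0,141.4],18))
E
```

```text
cam in tool [ 0.0694  0.0008 -0.1375] [-0.2581  0.0006  0.9661]
[[ 0.029  -0.0276 -0.0051 -0.     -0.     -6.8   ]
 [ 0.032  -0.0239 -0.0051 -0.     -0.     -6.8   ]
 [ 0.0346 -0.02   -0.0052 -0.     -0.     -6.8   ]
 [ 0.0368 -0.0157 -0.0052 -0.     -0.     -6.8   ]
 [ 0.0384 -0.0113 -0.0052 -0.     -0.     -6.8   ]
 [ 0.0394 -0.0066 -0.0052 -0.     -0.     -6.8   ]
 [ 0.0399 -0.0019 -0.0052 -0.     -0.     -6.8   ]
 [ 0.0399  0.0028 -0.0052 -0.     -0.     -6.8   ]
 [ 0.0393  0.0075 -0.0052 -0.     -0.     -6.8   ]
 [ 0.0381  0.0121 -0.0052 -0.     -0.     -6.8   ]
 [ 0.0364  0.0166 -0.0052 -0.     -0.     -6.8   ]
 [ 0.0342  0.0208 -0.0052 -0.     -0.     -6.8   ]
 [ 0.0315  0.0247 -0.0052 -0.     -0.     -6.8   ]
 [ 0.0283  0.0282 -0.0052 -0.     -0.     -6.8   ]
 [ 0.0248  0.0314 -0.0052 -0.     -0.     -6.8   ]
 [ 0.0209  0.0341 -0.0052 -0.     -0.     -6.8   ]
 [ 0.0167  0.0363 -0.0052 -0.     -0.     -6.8   ]
 [ 0.0123  0.038  -0.0052 -0.     -0.     -6.8   ]]
```

```bash
python3 -m creep '[{"tx":0.029,"ty":-0.0275,"tz":-0.005,"rz":-6.8},{"tx":0.032,"ty":-0.024,"tz":-0.005,"rz":-6.8},{"tx":0.0345,"ty":-0.020,"tz":-0.005,"rz":-6.8},{"tx":0.037,"ty":-0.0155,"tz":-0.005,"rz":-6.8},{"tx":0.0385,"ty":-0.011,"tz":-0.005,"rz":-6.8},{"tx":0.0395,"ty":-0.0065,"tz":-0.005,"rz":-6.8},{"tx":0.040,"ty":-0.002,"tz":-0.005,"rz":-6.8},{"tx":0.040,"ty":0.003,"tz":-0.005,"rz":-6.8},{"tx":0.039,"ty":0.0075,"tz":-0.005,"rz":-6.8},{"tx":0.038,"ty":0.012,"tz":-0.005,"rz":-6.8},{"tx":0.0365,"ty":0.0165,"tz":-0.005,"rz":-6.8},{"tx":0.034,"ty":0.021,"tz":-0.005,"rz":-6.8},{"tx":0.0315,"ty":0.0245,"tz":-0.005,"rz":-6.8},{"tx":0.0285,"ty":0.028,"tz":-0.005,"rz":-6.8},{"tx":0.025,"ty":0.0315,"tz":-0.005,"rz":-6.8},{"tx":0.021,"ty":0.034,"tz":-0.005,"rz":-6.8},{"tx":0.0165,"ty":0.0365,"tz":-0.005,"rz":-6.8},{"tx":0.0125,"ty":0.038,"tz":-0.005,"rz":-6.8},{},{}]'
python3 - <<'E'
from cell import env
import cv2,pickle
o=env.get_obs();print(o["qpos"],o["tool_pos"],o["tool_rot"],o["force"])
for n in("top","wrist"):
    c=env.read_camera(n); cv2.imwrite(f"pics/{n}1.png",c["pixels"][:,:,::-1]); pickle.dump(c,open(f"pics/{n}1.pkl","wb"))
E
```

```text
[71.91220756 18.42899145 -4.01670356 83.15931185  1.29403273 78.53940227
 -3.26064687] [ 0.21035252 -0.61462315  0.24671233] [-1.79917461e+02  3.69519462e-03  1.88974714e+01] [-0.14523425  0.59129865 -0.53795622]$[0]: bad value
```

View pics/wrist1.png

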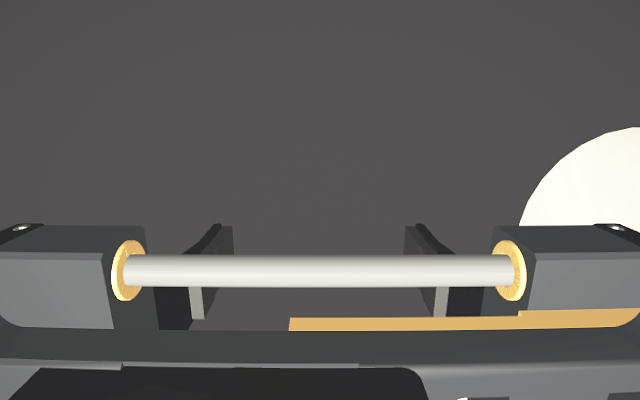

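The call was refused because every key may be required, so the picture still shows the start view. I'll retype it with all six keys in each row.

```bash
python3 -m creep '[{"tx":0.029,"ty":-0.0275,"tz":-0.005,"rx":0,"ry":0,"rz":-6.8},{"tx":0.032,"ty":-0.024,"tz":-0.005,"rx":0,"ry":0,"rz":-6.8},{"tx":0.0345,"ty":-0.020,"tz":-0.005,"rx":0,"ry":0,"rz":-6.8},{"tx":0.037,"ty":-0.0155,"tz":-0.005,"rx":0,"ry":0,"rz":-6.8},{"tx":0.0385,"ty":-0.011,"tz":-0.005,"rx":0,"ry":0,"rz":-6.8},{"tx":0.0395,"ty":-0.0065,"tz":-0.005,"rx":0,"ry":0,"rz":-6.8},{"tx":0.040,"ty":-0.002,"tz":-0.005,"rx":0,"ry":0,"rz":-6.8},{"tx":0.040,"ty":0.003,"tz":-0.005,"rx":0,"ry":0,"rz":-6.8},{"tx":0.039,"ty":0.0075,"tz":-0.005,"rx":0,"ry":0,"rz":-6.8},{"tx":0.038,"ty":0.012,"tz":-0.005,"rx":0,"ry":0,"rz":-6.8},{"tx":0.0365,"ty":0.0165,"tz":-0.005,"rx":0,"ry":0,"rz":-6.8},{"tx":0.034,"ty":0.021,"tz":-0.005,"rx":0,"ry":0,"rz":-6.8},{"tx":0.0315,"ty":0.0245,"tz":-0.005,"rx":0,"ry":0,"rz":-6.8},{"tx":0.0285,"ty":0.028,"tz":-0.005,"rx":0,"ry":0,"rz":-6.8},{"tx":0.025,"ty":0.0315,"tz":-0.005,"rx":0,"ry":0,"rz":-6.8},{"tx":0.021,"ty":0.034,"tz":-0.005,"rx":0,"ry":0,"rz":-6.8},{"tx":0.0165,"ty":0.0365,"tz":-0.005,"rx":0,"ry":0,"rz":-6.8},{"tx":0.0125,"ty":0.038,"tz":-0.005,"rx":0,"ry":0,"rz":-6.8},{"tx":0,"ty":0,"tz":0,"rx":0,"ry":0,"rz":0}]'
cat > look.py <<'E'
import sys
from cell import env
import cv2,pickle,numpy as np
np.set_printoptions(precision=4,suppress=True,linewidth=140)
k=sys.argv[1]
o=env.get_obs();print(o["time_s"],o["qpos"],o["tool_pos"],o["tool_rot"],o["force"],o["grip_width"])
for n in sys.argv[2:]:
    c=env.read_camera(n); cv2.imwrite(f"pics/{n}{k}.png",c["pixels"][:,:,::-1]); pickle.dump(c,open(f"pics/{n}{k}.pkl","wb"))
E
python3 look.py 2 wrist top
```

```text
time_s: 2.62
tool_pos: [0.5443, 0.027, 0.3378]
tool_rot: [179.9, -0.1, 141.7]
force: [0.3, -0.4, -0.4]
grip_width: 0.0869
2.625 [ 34.73     6.8332 -43.8034  88.6024   4.6125  86.4109  42.5261] [0.5443 0.027  0.3378] [179.8775  -0.0508 141.6805] [ 0.2862 -0.3735 -0.4089] 0.08688617738940789
```

View pics/wrist2.png

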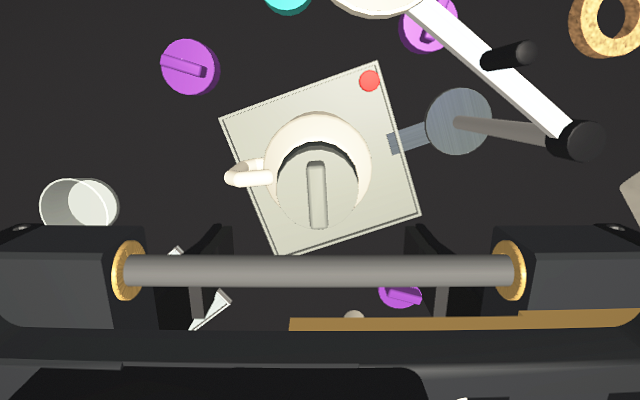

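Wrist view: the cap's disc is at about (317,188), the ridge is nearly vertical from (316,162) to (318,230), and the pin is at (525,53). I'll zoom in to measure.

Run:
```python
import cv2
t=cv2.imread("pics/wrist2.png")
cv2.imwrite("pics/cw2.png",cv2.resize(t[130:240,250:390],None,fx=5,fy=5,interpolation=cv2.INTER_CUBIC))
```

```text
(no output)
```

View pics/cw2.png

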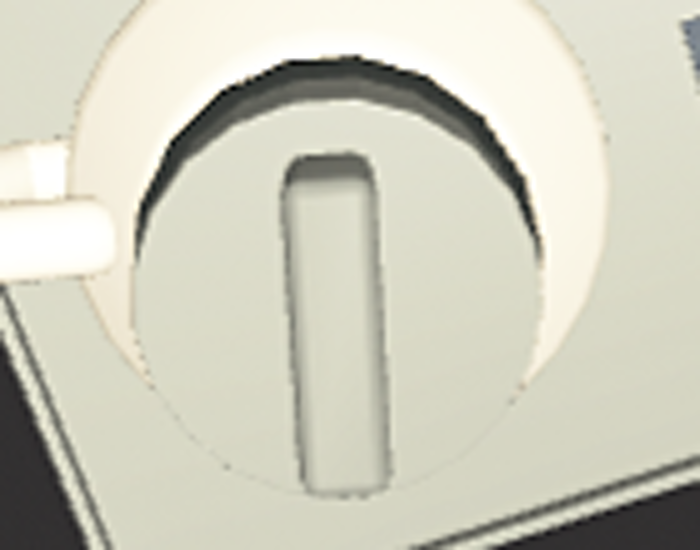

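Run:
```python
from h import *
np.set_printoptions(precision=4,suppress=True)
W=pickle.load(open("pics/wrist2.pkl","rb"))
f=lambda x,y:((x+.5)/5-.5+250,(y+.5)/5-.5+130)
a,b=atz(W,f(331,178),.230),atz(W,f(346,491),.230)
print(a,b,(a+b)/2,np.degrees(np.arctan2(*(b-a)[1::-1])),np.linalg.norm(a-b))
print(np.array([atz(W,f(*u),.206) for u in[(132,298),(541,298),(337,98),(337,497)]]), "\n",np.mean([atz(W,f(*u),.206) for u in[(132,298),(541,298),(337,98),(337,497)]],0))
print("pin",atz(W,(526,53),.276),"hub",atz(W,(587,140),.240))
```

```text
[0.5231 0.0402 0.23  ] [0.5623 0.012  0.23  ] [0.5427 0.0261 0.23  ] -35.72064318600431 0.04826613612524052
[[ 0.5219 -0.0002  0.206 ]
 [ 0.563   0.0518  0.206 ]
 [ 0.5171  0.046   0.206 ]
 [ 0.5694  0.0046  0.206 ]] 
 [0.5429 0.0255 0.206 ]
pin [0.5392 0.176  0.276 ] hub [0.6249 0.2013 0.24  ]
```

```bash
python3 -m creep '[{"tx":0,"ty":-0.0025,"tz":0.005,"rx":0,"ry":0,"rz":-2},{"tx":0,"ty":0,"tz":0.015,"rx":0,"ry":0,"rz":0},{"tx":0,"ty":0,"tz":0.020,"rx":0,"ry":0,"rz":0},{"tx":0,"ty":0,"tz":0.020,"rx":0,"ry":0,"rz":0},{"tx":0,"ty":0,"tz":0.016,"rx":0,"ry":0,"rz":0},{"tx":0,"ty":0,"tz":0,"rx":0,"ry":0,"rz":0},{"tx":0,"ty":0,"tz":0,"rx":0,"ry":0,"rz":0}]' 0.032 20
python3 look.py 3 wrist scene top
python3 - <<'E'
import cv2
s=cv2.imread("pics/scene3.png");cv2.imwrite("pics/cs3.png",cv2.resize(s[90:240,230:430],None,fx=4,fy=4,interpolation=cv2.INTER_CUBIC))
E
```

```text
time_s: 3.6
tool_pos: [0.5426, 0.021, 0.262]
tool_rot: [180.0, 0.0, 143.3]
force: [0.5, 0.0, -0.1]
grip_width: 0.0335
3.6 [ 35.0097   8.1706 -43.5962  96.0226   5.7628  78.057   43.7824] [0.5426 0.021  0.262 ] [179.9793   0.0398 143.2692] [ 0.4792  0.0241 -0.0587] 0.033515629769152164
```

View pics/wrist3.png

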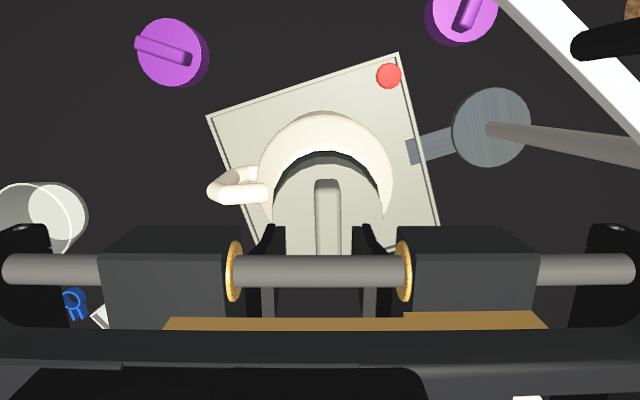

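View pics/cs3.png

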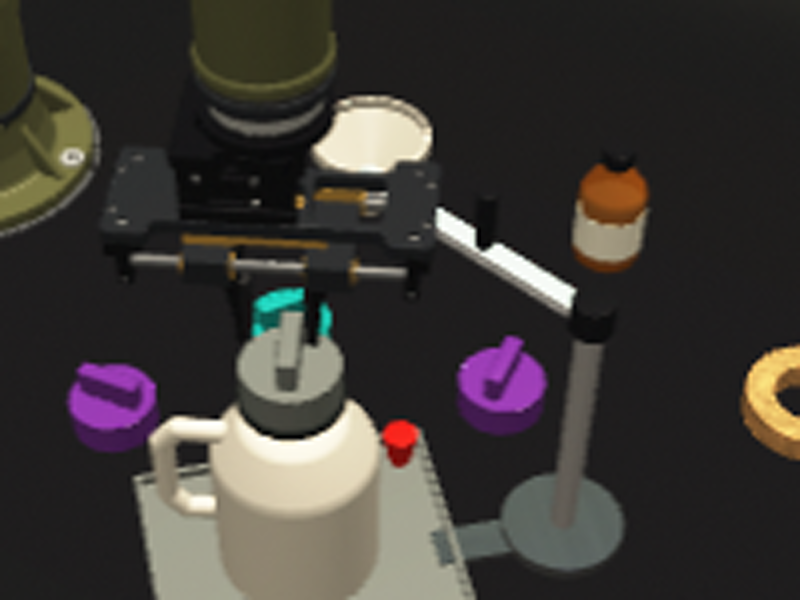

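The wrist view shows the ridge at x≈328, right of the finger midpoint at about 318, so it is roughly 4 mm off. That agrees with the measured y. I'll correct it and descend.

```bash
python3 -m creep '[{"tx":0.0025,"ty":0.0035,"tz":0,"rx":0,"ry":0,"rz":0},{"tx":0,"ty":0,"tz":0.008,"rx":0,"ry":0,"rz":0},{"tx":0,"ty":0,"tz":0.010,"rx":0,"ry":0,"rz":0},{"tx":0,"ty":0,"tz":0.006,"rx":0,"ry":0,"rz":0},{"tx":0,"ty":0,"tz":0,"rx":0,"ry":0,"rz":0},{"tx":0,"ty":0,"tz":0,"rx":0,"ry":0,"rz":0}]'
python3 look.py 4 wrist
```

```text
time_s: 4.5
tool_pos: [0.5425, 0.0254, 0.2376]
tool_rot: [180.0, 0.0, 143.3]
force: [-0.0, 0.2, 0.8]
grip_width: 0.0323
4.5 [ 34.4432   9.1462 -43.7299  98.0038   6.5208  75.4443  42.728 ] [0.5425 0.0254 0.2376] [179.9968   0.0062 143.2933] [-0.0231  0.2289  0.7572] 0.03225517148881564
```

View pics/wrist4.png

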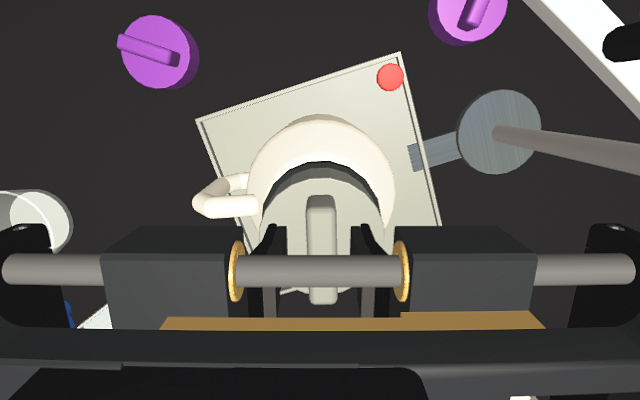

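The ridge at x≈321 is now centred between the fingers at about 319. I'll lower to the disc and grip.

```bash
python3 -m creep '[{"tx":0,"ty":0,"tz":0.004,"rx":0,"ry":0,"rz":0},{"tx":0,"ty":0,"tz":0.002,"rx":0,"ry":0,"rz":0},{"tx":0,"ty":0,"tz":0,"rx":0,"ry":0,"rz":0}]'; python3 -m creep '[{"tx":0,"ty":0,"tz":0,"rx":0,"ry":0,"rz":0},{"tx":0,"ty":0,"tz":0,"rx":0,"ry":0,"rz":0},{"tx":0,"ty":0,"tz":0,"rx":0,"ry":0,"rz":0},{"tx":0,"ty":0,"tz":0,"rx":0,"ry":0,"rz":0}]' 0.0 40
```

```text
time_s: 4.92
tool_pos: [0.5424, 0.0254, 0.2316]
tool_rot: [180.0, 0.0, 143.3]
force: [0.7, 0.4, -0.2]
grip_width: 0.0318
time_s: 5.42
tool_pos: [0.5426, 0.0258, 0.2316]
tool_rot: [180.0, 0.0, 143.3]
force: [0.5, 1.4, 0.5]
grip_width: 0.0137
```

```bash
python3 -m creep '[{"tx":0,"ty":0,"tz":0.002,"rx":0,"ry":0,"rz":0},{"tx":0,"ty":0,"tz":0.002,"rx":0,"ry":0,"rz":0},{"tx":0,"ty":0,"tz":0.002,"rx":0,"ry":0,"rz":0},{"tx":0,"ty":0,"tz":0,"rx":0,"ry":0,"rz":0},{"tx":0,"ty":0,"tz":0,"rx":0,"ry":0,"rz":0}]'
```

```text
time_s: 6.05
tool_pos: [0.5427, 0.0258, 0.2275]
tool_rot: [180.0, 0.1, 143.3]
force: [-2.0, 1.4, 10.2]
grip_width: 0.0133
```

```bash
python3 -m creep '[{"tx":0,"ty":0,"tz":0.002,"rx":0,"ry":0,"rz":0},{"tx":0,"ty":0,"tz":0.002,"rx":0,"ry":0,"rz":0},{"tx":0,"ty":0,"tz":0,"rx":0,"ry":0,"rz":0},{"tx":0,"ty":0,"tz":0,"rx":0,"ry":0,"rz":0}]'
```

```text
time_s: 6.55
tool_pos: [0.5427, 0.0258, 0.2239]
tool_rot: [180.0, 0.1, 143.3]
force: [-3.3, 1.1, 11.6]
grip_width: 0.0135
```

```bash
python3 look.py 5 wrist
python3 - <<'E'
import cv2,numpy as np
a=cv2.imread("pics/wrist4.png");b=cv2.imread("pics/wrist5.png")
cv2.imwrite("pics/c5.png",np.vstack([cv2.resize(x[100:240,180:460],None,fx=2.1,fy=2.1) for x in(a,b)]))
from cell import env
for i in range(4):
    env.read_camera("wrist");o=env.get_obs();print(o["force"],o["tool_pos"],o["wrist_torque"])
E
```

```text
6.55 [ 34.235    9.7139 -43.7154  99.0986   7.0243  73.8936  42.2954] [0.5427 0.0258 0.2239] [179.9858   0.0851 143.3122] [-3.3244  1.1336 11.6052] 0.01350627143319061
[-4.44092641  1.23379241 11.72790685] [0.54274097 0.02579324 0.22394689] [0.26434006 0.73838318 0.0490827 ]
[-3.76767029 -0.09573216 12.38387792] [0.54272138 0.02582376 0.22392322] [0.30174286 0.78722068 0.01766807]
[-3.59116593  0.30004838 11.85418294] [0.54273776 0.02581774 0.22393339] [0.21182824 0.75095826 0.05132629]
[-3.20164806 -0.25791382 12.95003117] [0.54274471 0.02579125 0.22392276] [0.19396584 0.7377294  0.05569483]
```

View pics/c5.png

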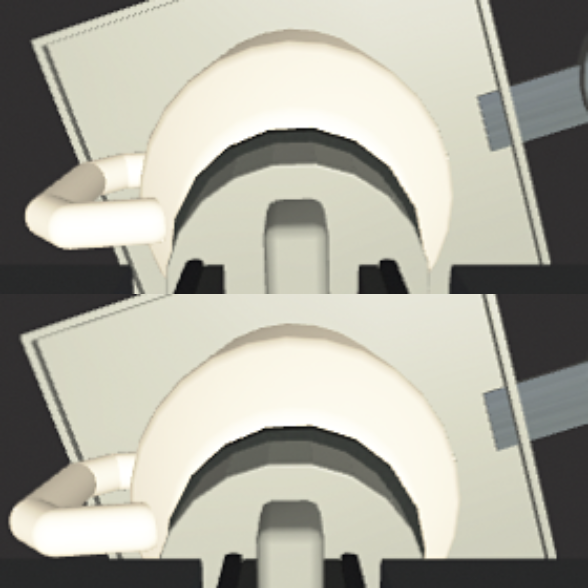

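The readings average about 12.1 N, which puts the collar at only 4 to 5 mm. I'll press 2 mm more and ease the x side load.

```bash
python3 -m creep '[{"tx":0.0008,"ty":-0.0006,"tz":0.002,"rx":0,"ry":0,"rz":0},{"tx":0,"ty":0,"tz":0,"rx":0,"ry":0,"rz":0},{"tx":0,"ty":0,"tz":0,"rx":0,"ry":0,"rz":0}]';python3 - <<'E'
from cell import env
import numpy as np
r=[]
for i in range(6):
    env.read_camera("wrist");o=env.get_obs();r.append(np.r_[o["force"],o["tool_pos"],o["wrist_torque"]])
print(np.mean(r,0).round(4),o["tool_rot"])
E
```

```text
time_s: 7.18
tool_pos: [0.5426, 0.0258, 0.2225]
tool_rot: [179.9, 0.2, 143.3]
force: [-1.6, -0.3, 13.9]
grip_width: 0.0138
[-2.03730e+00  6.67000e-01  1.39007e+01  5.42600e-01  2.58000e-02
  2.22500e-01  2.32600e-01  4.54400e-01  8.90000e-03] [179.9054485    0.19246756 143.30402367]
```

```bash
python3 -m creep '[{"tx":0,"ty":0,"tz":0,"rx":0,"ry":0,"rz":-5},{"tx":0,"ty":0,"tz":0,"rx":0,"ry":0,"rz":-5},{"tx":0,"ty":0,"tz":0,"rx":0,"ry":0,"rz":-5},{"tx":0,"ty":0,"tz":0,"rx":0,"ry":0,"rz":-5},{"tx":0,"ty":0,"tz":0,"rx":0,"ry":0,"rz":0}]';python3 look.py 6 wrist
python3 - <<'E'
from cell import env
import numpy as np
r=[]
for i in range(4):
    env.read_camera("wrist");o=env.get_obs();r.append(np.r_[o["force"],o["tool_pos"],o["wrist_torque"]])
print(np.mean(r,0).round(4),o["tool_rot"])
E
```

```text
time_s: 8.1
tool_pos: [0.5435, 0.0253, 0.2229]
tool_rot: [180.0, 0.3, 163.3]
force: [0.1, -0.1, 14.7]
grip_width: 0.0138
8.1 [ 36.054    9.9875 -45.7374  99.2236   7.5523  73.585   61.9438] [0.5435 0.0253 0.2229] [179.9582   0.3329 163.2953] [ 0.0797 -0.1056 14.6878] 0.013778781233877407
[ 0.0558 -0.5054 14.1112  0.5435  0.0253  0.2229  0.0785  0.0426 -0.0209] [179.96734939   0.33908065 163.26533247]
```

View pics/wrist6.png

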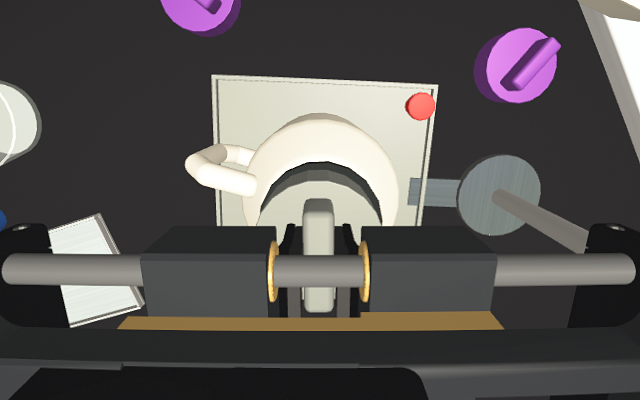

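The cap turns with the gripper: the ridge is still upright between the pads at (318,250). The force is 14.1 N, so I'll keep turning, 42° more.

```bash
python3 -m creep '[{"tx":0,"ty":0,"tz":0,"rx":0,"ry":0,"rz":-5},{"tx":0,"ty":0,"tz":0,"rx":0,"ry":0,"rz":-5},{"tx":0,"ty":0,"tz":0,"rx":0,"ry":0,"rz":-5},{"tx":0,"ty":0,"tz":0,"rx":0,"ry":0,"rz":-5},{"tx":0,"ty":0,"tz":0,"rx":0,"ry":0,"rz":0}]';python3 -m creep '[{"tx":0,"ty":0,"tz":0,"rx":0,"ry":0,"rz":-5},{"tx":0,"ty":0,"tz":0,"rx":0,"ry":0,"rz":-5},{"tx":0,"ty":0,"tz":0,"rx":0,"ry":0,"rz":-5},{"tx":0,"ty":0,"tz":0,"rx":0,"ry":0,"rz":-5},{"tx":0,"ty":0,"tz":0,"rx":0,"ry":0,"rz":-2.5},{"tx":0,"ty":0,"tz":0,"rx":0,"ry":0,"rz":0}]';python3 look.py 7
python3 - <<'E'
from cell import env
import numpy as np
r=[]
for i in range(4):
    env.read_camera("wrist");o=env.get_obs();r.append(np.r_[o["force"],o["tool_pos"],o["wrist_torque"]])
print(np.mean(r,0).round(4),o["tool_rot"])
E
```

```text
time_s: 8.98
tool_pos: [0.5436, 0.0253, 0.2229]
tool_rot: [-179.9, 0.3, -176.7]
force: [0.9, 0.5, 14.0]
grip_width: 0.0136
time_s: 9.72
tool_pos: [0.5436, 0.0253, 0.2229]
tool_rot: [-179.8, 0.3, -154.2]
force: [0.1, 0.4, 14.1]
grip_width: 0.014
9.725 [ 40.0587  10.9    -50.4677  99.11     8.8564  73.7626 103.4194] [0.5436 0.0253 0.2229] [-179.802     0.2776 -154.237 ] [ 0.0537  0.3609 14.0596] 0.01397717997696272
[ 0.1694 -0.5023 13.893   0.5436  0.0253  0.2229  0.1672 -0.0228 -0.0877] [-179.79995499    0.27806936 -154.25124824]
```

Turned 62.5° and still pressed at 13.9 N. Now a gentle lift.

```bash
python3 -m creep '[{"tx":0,"ty":0,"tz":-0.003,"rx":0,"ry":0,"rz":0},{"tx":0,"ty":0,"tz":-0.004,"rx":0,"ry":0,"rz":0},{"tx":0,"ty":0,"tz":-0.005,"rx":0,"ry":0,"rz":0},{"tx":0,"ty":0,"tz":-0.005,"rx":0,"ry":0,"rz":0},{"tx":0,"ty":0,"tz":0,"rx":0,"ry":0,"rz":0},{"tx":0,"ty":0,"tz":0,"rx":0,"ry":0,"rz":0}]'; python3 look.py 8
```

```text
time_s: 10.68
tool_pos: [0.5418, 0.0257, 0.2367]
tool_rot: [-180.0, 0.1, -154.2]
force: [4.3, 1.4, 1.2]
grip_width: 0.0136
10.675 [ 40.332   10.2342 -50.5756  98.0477   8.1432  75.4835 103.974 ] [0.5418 0.0257 0.2367] [-179.9877    0.0681 -154.1892] [4.3151 1.4414 1.2031] 0.01358718547122174
```

```bash
python3 -m creep '[{"tx":-0.0013,"ty":-0.0006,"tz":-0.003,"rx":0,"ry":0,"rz":0},{"tx":0,"ty":0,"tz":-0.008,"rx":0,"ry":0,"rz":0},{"tx":0,"ty":0,"tz":-0.010,"rx":0,"ry":0,"rz":0},{"tx":0,"ty":0,"tz":-0.014,"rx":0,"ry":0,"rz":0},{"tx":0,"ty":0,"tz":-0.016,"rx":0,"ry":0,"rz":0},{"tx":0,"ty":0,"tz":-0.014,"rx":0,"ry":0,"rz":0},{"tx":0,"ty":0,"tz":0,"rx":0,"ry":0,"rz":0}]'; python3 look.py 9 scene wrist
python3 - <<'E'
import cv2
s=cv2.imread("pics/scene9.png");cv2.imwrite("pics/cs9.png",cv2.resize(s[90:240,230:430],None,fx=4,fy=4,interpolation=cv2.INTER_CUBIC))
E
```

```text
time_s: 11.55
tool_pos: [0.5435, 0.0255, 0.3031]
tool_rot: [-179.9, 0.1, -154.2]
force: [0.6, 0.5, -0.8]
grip_width: 0.0135
11.55 [ 40.924    8.1943 -50.8016  92.0729   6.4443  82.6356 105.3889] [0.5435 0.0255 0.3031] [-179.9144    0.1176 -154.2074] [ 0.5624  0.4962 -0.7934] 0.013471069058732996
```

View pics/cs9.png

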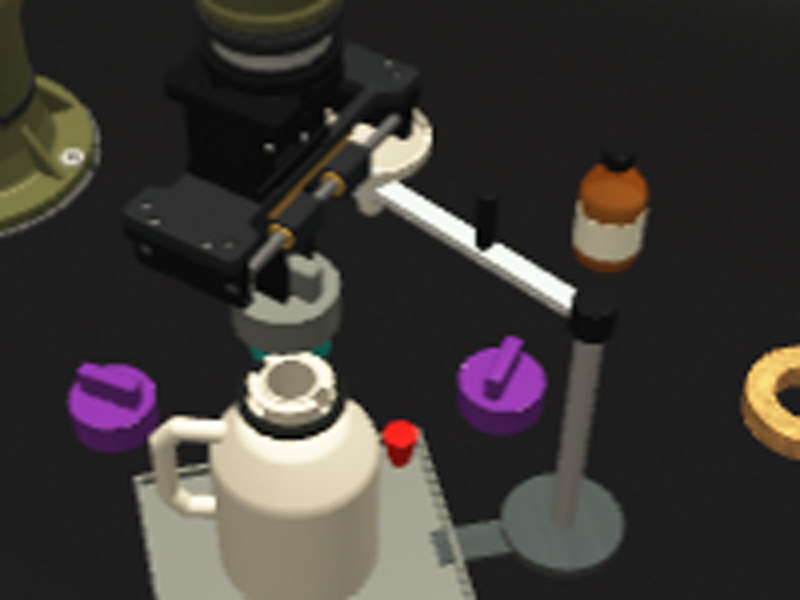

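View pics/wrist9.png

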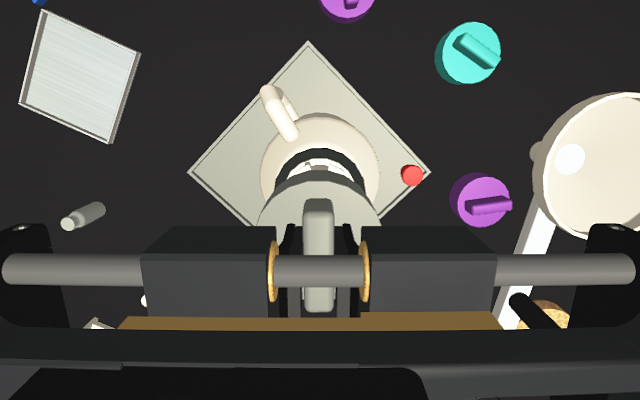

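The scene view shows the mouth open and the cap hanging free from the gripper. Next I carry it to the tray.

Run:
```python
from h import *
np.set_printoptions(precision=4,suppress=True,linewidth=140)
from cell import env
o=env.get_obs()
print(plan(o["tool_pos"],o["tool_rot"],[.580,-.286,.250,180,0,-214.2],12))
T=pickle.load(open("pics/wrist9.pkl","rb"))
q=np.array([atz(T,u,.012) for u in[(43,9),(140,53),(111,143),(19,103)]]);print("tray",q,q.mean(0))
```

```text
[[ 0.0085 -0.0247  0.0043 -0.     -0.      5.    ]
 [ 0.0063 -0.0254  0.0043 -0.     -0.      5.    ]
 [ 0.0041 -0.0258  0.0043 -0.     -0.      5.    ]
 [ 0.0018 -0.0261  0.0043 -0.     -0.      5.    ]
 [-0.0005 -0.0261  0.0043 -0.     -0.      5.    ]
 [-0.0028 -0.026   0.0043 -0.     -0.      5.    ]
 [-0.005  -0.0256  0.0043 -0.     -0.      5.    ]
 [-0.0072 -0.0251  0.0043 -0.     -0.      5.    ]
 [-0.0094 -0.0244  0.0043 -0.     -0.      5.    ]
 [-0.0115 -0.0235  0.0043 -0.     -0.      5.    ]
 [-0.0135 -0.0224  0.0043 -0.     -0.      5.    ]
 [-0.0154 -0.0211  0.0043 -0.     -0.      5.    ]]
tray [[ 0.5228 -0.3422  0.012 ]
 [ 0.5206 -0.2203  0.012 ]
 [ 0.638  -0.2197  0.012 ]
 [ 0.6408 -0.342   0.012 ]] [ 0.5805 -0.2811  0.012 ]
```

```bash
python3 -m creep '[{"tx":0.0085,"ty":-0.0245,"tz":0,"rx":0,"ry":0,"rz":5},{"tx":0.0065,"ty":-0.0255,"tz":0,"rx":0,"ry":0,"rz":5},{"tx":0.004,"ty":-0.026,"tz":0,"rx":0,"ry":0,"rz":5},{"tx":0.002,"ty":-0.026,"tz":0,"rx":0,"ry":0,"rz":5},{"tx":-0.0005,"ty":-0.026,"tz":0,"rx":0,"ry":0,"rz":5},{"tx":-0.003,"ty":-0.026,"tz":0.005,"rx":0,"ry":0,"rz":5},{"tx":-0.005,"ty":-0.0255,"tz":0.010,"rx":0,"ry":0,"rz":5},{"tx":-0.007,"ty":-0.025,"tz":0.015,"rx":0,"ry":0,"rz":5},{"tx":-0.0095,"ty":-0.0245,"tz":0.020,"rx":0,"ry":0,"rz":5},{"tx":-0.0115,"ty":-0.0235,"tz":0.020,"rx":0,"ry":0,"rz":5},{"tx":-0.0135,"ty":-0.0225,"tz":0.025,"rx":0,"ry":0,"rz":5},{"tx":-0.0155,"ty":-0.021,"tz":0.025,"rx":0,"ry":0,"rz":5},{"tx":0,"ty":0,"tz":0.025,"rx":0,"ry":0,"rz":0},{"tx":0,"ty":0,"tz":0.025,"rx":0,"ry":0,"rz":0},{"tx":0,"ty":0,"tz":0.02,"rx":0,"ry":0,"rz":0},{"tx":0,"ty":0,"tz":0.015,"rx":0,"ry":0,"rz":0},{"tx":0,"ty":0,"tz":0,"rx":0,"ry":0,"rz":0},{"tx":0,"ty":0,"tz":0,"rx":0,"ry":0,"rz":0}]'; python3 look.py 10 scene wrist top
python3 - <<'E'
import cv2
s=cv2.imread("pics/scene10.png");cv2.imwrite("pics/cs10.png",cv2.resize(s[200:340,130:310],None,fx=4,fy=4,interpolation=cv2.INTER_CUBIC))
E
```

```text
time_s: 13.9
tool_pos: [0.5808, -0.2861, 0.0975]
tool_rot: [180.0, 0.1, 145.8]
force: [-0.6, -0.1, -0.0]
grip_width: 0.0134
13.9 [ 48.091   27.5027 -31.2447  92.3096  15.4139  64.4351  68.8458] [ 0.5808 -0.2861  0.0975] [179.9927   0.0854 145.8048] [-0.6195 -0.0694 -0.0022] 0.013395886279417353
```

View pics/cs10.png

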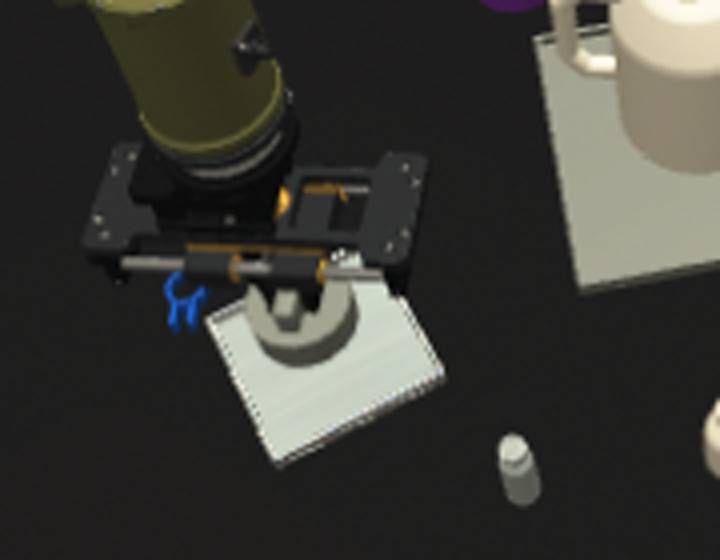

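View pics/wrist10.png

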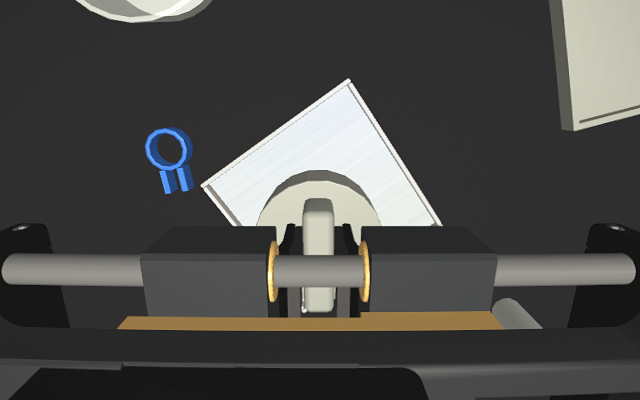

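The cap hangs over the tray's middle: in the crop it is at (300,325), with the tray spanning (205-445, 250-465). I'll lower gently and feel for the floor.

```bash
python3 -m creep '[{"tx":0,"ty":0.001,"tz":0.012,"rx":0,"ry":0,"rz":0},{"tx":0,"ty":0.001,"tz":0.012,"rx":0,"ry":0,"rz":0},{"tx":0,"ty":0,"tz":0.008,"rx":0,"ry":0,"rz":0},{"tx":0,"ty":0,"tz":0.003,"rx":0,"ry":0,"rz":0},{"tx":0,"ty":0,"tz":0.002,"rx":0,"ry":0,"rz":0},{"tx":0,"ty":0,"tz":0,"rx":0,"ry":0,"rz":0}]';python3 -m creep '[{"tx":0,"ty":0,"tz":0.001,"rx":0,"ry":0,"rz":0},{"tx":0,"ty":0,"tz":0.001,"rx":0,"ry":0,"rz":0},{"tx":0,"ty":0,"tz":0,"rx":0,"ry":0,"rz":0}]'
```

```text
time_s: 14.8
tool_pos: [0.5814, -0.2843, 0.0597]
tool_rot: [-180.0, 0.0, 145.8]
force: [0.4, -0.2, -0.9]
grip_width: 0.0138
time_s: 15.18
tool_pos: [0.5812, -0.2843, 0.0575]
tool_rot: [-180.0, 0.0, 145.8]
force: [0.7, 0.4, -1.1]
grip_width: 0.0139
```

```bash
python3 -m creep '[{"tx":0,"ty":0,"tz":0.0007,"rx":0,"ry":0,"rz":0},{"tx":0,"ty":0,"tz":0.0007,"rx":0,"ry":0,"rz":0},{"tx":0,"ty":0,"tz":0,"rx":0,"ry":0,"rz":0},{"tx":0,"ty":0,"tz":0,"rx":0,"ry":0,"rz":0}]'; python3 -m creep '[{"tx":0,"ty":0,"tz":0.0007,"rx":0,"ry":0,"rz":0},{"tx":0,"ty":0,"tz":0,"rx":0,"ry":0,"rz":0}]'
```

```text
time_s: 15.68
tool_pos: [0.5813, -0.2843, 0.0565]
tool_rot: [-180.0, 0.0, 145.8]
force: [-1.1, 1.0, 4.4]
grip_width: 0.0137
time_s: 15.92
tool_pos: [0.5814, -0.2843, 0.0565]
tool_rot: [-180.0, 0.0, 145.8]
force: [-3.4, 1.8, 7.1]
grip_width: 0.0138
```

The cap touched the floor at z 0.0565. I'll ease off slightly, open partly, wait, then rise.

```bash
python3 -m creep '[{"tx":0,"ty":0,"tz":-0.0007,"rx":0,"ry":0,"rz":0},{"tx":0,"ty":0,"tz":-0.0003,"rx":0,"ry":0,"rz":0}]'; python3 -m creep '[{"tx":0,"ty":0,"tz":0,"rx":0,"ry":0,"rz":0},{"tx":0,"ty":0,"tz":0,"rx":0,"ry":0,"rz":0},{"tx":0,"ty":0,"tz":0,"rx":0,"ry":0,"rz":0},{"tx":0,"ty":0,"tz":-0.005,"rx":0,"ry":0,"rz":0},{"tx":0,"ty":0,"tz":-0.010,"rx":0,"ry":0,"rz":0},{"tx":0,"ty":0,"tz":-0.025,"rx":0,"ry":0,"rz":0},{"tx":0,"ty":0,"tz":-0.04,"rx":0,"ry":0,"rz":0},{"tx":0,"ty":0,"tz":-0.05,"rx":0,"ry":0,"rz":0},{"tx":0,"ty":0,"tz":-0.05,"rx":0,"ry":0,"rz":0},{"tx":0,"ty":0,"tz":-0.05,"rx":0,"ry":0,"rz":0},{"tx":0,"ty":0,"tz":-0.045,"rx":0,"ry":0,"rz":0},{"tx":0,"ty":0,"tz":0,"rx":0,"ry":0,"rz":0}]' 0.032; python3 look.py 11 scene wrist
python3 - <<'E'
import cv2
s=cv2.imread("pics/scene11.png");cv2.imwrite("pics/cs11.png",cv2.resize(s[200:340,130:310],None,fx=4,fy=4,interpolation=cv2.INTER_CUBIC))
E
```

```text
time_s: 16.18
tool_pos: [0.5813, -0.2843, 0.0565]
tool_rot: [-180.0, 0.0, 145.8]
force: [-0.9, 0.1, 2.4]
grip_width: 0.0139
time_s: 17.68
tool_pos: [0.5828, -0.2845, 0.3369]
tool_rot: [179.9, 0.5, 145.8]
force: [-0.0, 0.5, -1.2]
grip_width: 0.0314
17.675 [ 48.5874  19.4589 -33.4614  74.4967  10.6798  88.6264  72.2819] [ 0.5828 -0.2845  0.3369] [179.9469   0.4759 145.7948] [-0.0067  0.5129 -1.1992] 0.03142446136093294
```

View pics/cs11.png

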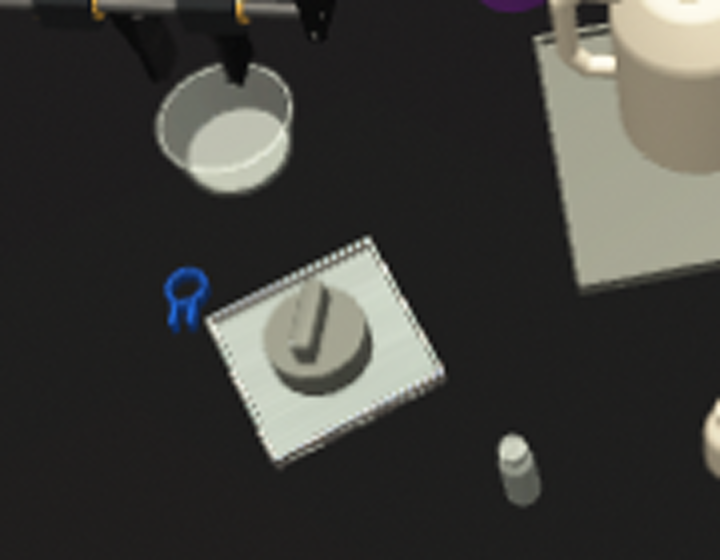

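View pics/wrist11.png

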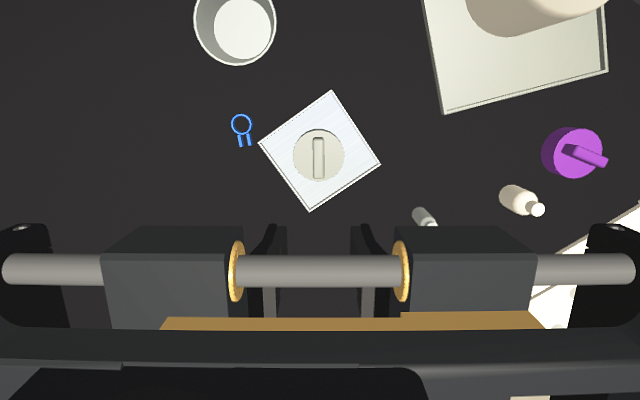

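The cap stands upright and flat in the tray: wrist (318,155), with the tray centred at about (320,150). Next is the funnel pin. I plan the hover over it and measure the mouth from here.

Run:
```python
from h import *
np.set_printoptions(precision=4,suppress=True,linewidth=140)
from cell import env
o=env.get_obs()
print(plan(o["tool_pos"],o["tool_rot"],[.5395,.176,.34,180,0,15.5],14))
```

```text
[[ 0.0209  0.0255 -0.0006  0.      0.      9.3   ]
 [ 0.0248  0.0218 -0.0006  0.      0.      9.3   ]
 [ 0.028   0.0175 -0.0006  0.      0.      9.3   ]
 [ 0.0305  0.0127 -0.0006  0.      0.      9.3   ]
 [ 0.0321  0.0076 -0.0006  0.      0.      9.3   ]
 [ 0.0329  0.0024 -0.0006  0.      0.      9.3   ]
 [ 0.0329 -0.003  -0.0006  0.      0.      9.3   ]
 [ 0.032  -0.0083 -0.0006  0.      0.      9.3   ]
 [ 0.0302 -0.0133 -0.0006  0.      0.      9.3   ]
 [ 0.0276 -0.018  -0.0006  0.      0.      9.3   ]
 [ 0.0244 -0.0223 -0.0006  0.      0.      9.3   ]
 [ 0.0204 -0.0259 -0.0006  0.      0.      9.3   ]
 [ 0.016  -0.0289 -0.0006  0.      0.      9.3   ]
 [ 0.0111 -0.0311 -0.0006  0.      0.      9.3   ]]
```

```bash
python3 -m creep '[{"tx":0.021,"ty":0.0255,"tz":-0.0015,"rx":0,"ry":0,"rz":9.3},{"tx":0.025,"ty":0.022,"tz":-0.0015,"rx":0,"ry":0,"rz":9.3},{"tx":0.028,"ty":0.0175,"tz":-0.0015,"rx":0,"ry":0,"rz":9.3},{"tx":0.0305,"ty":0.0125,"tz":-0.0015,"rx":0,"ry":0,"rz":9.3},{"tx":0.032,"ty":0.0075,"tz":-0.0015,"rx":0,"ry":0,"rz":9.3},{"tx":0.033,"ty":0.0025,"tz":-0.0015,"rx":0,"ry":0,"rz":9.3},{"tx":0.033,"ty":-0.003,"tz":-0.0015,"rx":0,"ry":0,"rz":9.3},{"tx":0.032,"ty":-0.0085,"tz":-0.0015,"rx":0,"ry":0,"rz":9.3},{"tx":0.030,"ty":-0.0135,"tz":0,"rx":0,"ry":0,"rz":9.3},{"tx":0.0275,"ty":-0.018,"tz":0,"rx":0,"ry":0,"rz":9.3},{"tx":0.0245,"ty":-0.0225,"tz":0,"rx":0,"ry":0,"rz":9.3},{"tx":0.0205,"ty":-0.026,"tz":0,"rx":0,"ry":0,"rz":9.3},{"tx":0.016,"ty":-0.029,"tz":0,"rx":0,"ry":0,"rz":9.3},{"tx":0.011,"ty":-0.031,"tz":0,"rx":0,"ry":0,"rz":9.3},{"tx":0,"ty":0,"tz":0,"rx":0,"ry":0,"rz":0},{"tx":0,"ty":0,"tz":0,"rx":0,"ry":0,"rz":0}]' 0.05 20; python3 look.py 12 scene wrist top
```

```text
time_s: 19.77
tool_pos: [0.5382, 0.1751, 0.3422]
tool_rot: [179.9, 0.1, 15.6]
force: [-0.5, -0.2, 0.9]
grip_width: 0.0497
19.775 [ 13.4956   9.399  -38.8353  85.3521   5.917   87.4504 -99.6119] [0.5382 0.1751 0.3422] [179.9453   0.1282  15.6281] [-0.4624 -0.2265  0.9418] 0.04965262378300434
```

View pics/wrist12.png

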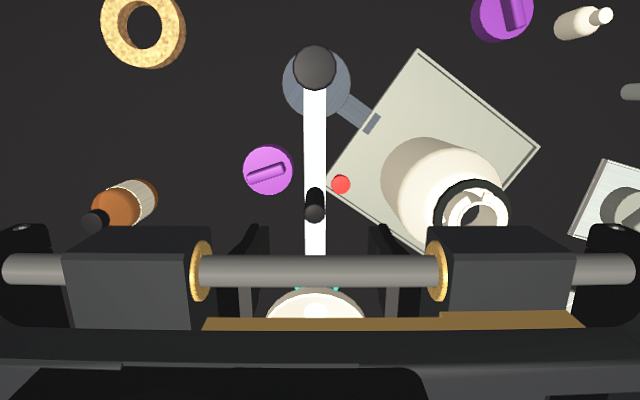

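View pics/scene12.png

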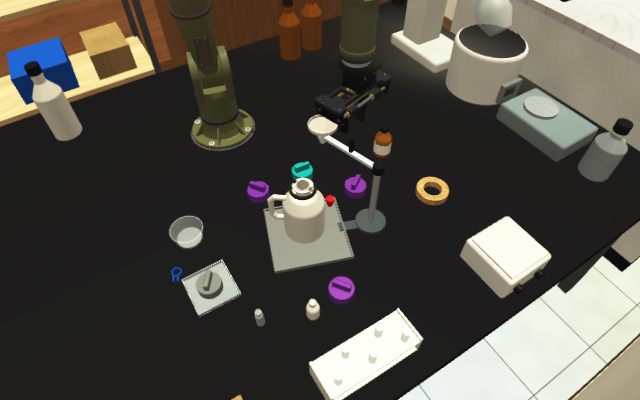

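Wrist view: the hub top is at (315,67), the pin top at (315,213), the arm runs straight along the tool axis, and the jug mouth is near (478,215). I'll compute positions.

Run:
```python
from h import *
np.set_printoptions(precision=4,suppress=True,linewidth=140)
W=pickle.load(open("pics/wrist12.pkl","rb"));T=pickle.load(open("pics/top12.pkl","rb"));S=pickle.load(open("pics/scene12.pkl","rb"))
im=W["pixels"][:,:,::-1]
a=cv2.resize(im[165:265,420:540],None,fx=5,fy=5,interpolation=cv2.INTER_CUBIC)
b=cv2.resize(im[20:120,265:365],None,fx=5,fy=5,interpolation=cv2.INTER_CUBIC)
cv2.imwrite("pics/c12.png",np.hstack([a,b])[:, :1100])
cv2.imwrite("pics/c12.png",cv2.resize(np.hstack([a,b]),None,fx=.72,fy=.72,interpolation=cv2.INTER_AREA))
cv2.imwrite("pics/t12.png",cv2.resize(T["pixels"][160:260,240:380,::-1],None,fx=5,fy=5,interpolation=cv2.INTER_CUBIC))
cv2.imwrite("pics/s12.png",cv2.resize(S["pixels"][150:230,270:400,::-1],None,fx=6,fy=6,interpolation=cv2.INTER_CUBIC))
print("pin",atz(W,(315,213),.276),"hub",atz(W,(315,67),.240),"mouth",atz(W,(478,215),.191))
```

```text
pin [0.5397 0.176  0.276 ] hub [0.6259 0.2    0.24  ] mouth [0.5491 0.0281 0.191 ]
```

View pics/c12.png

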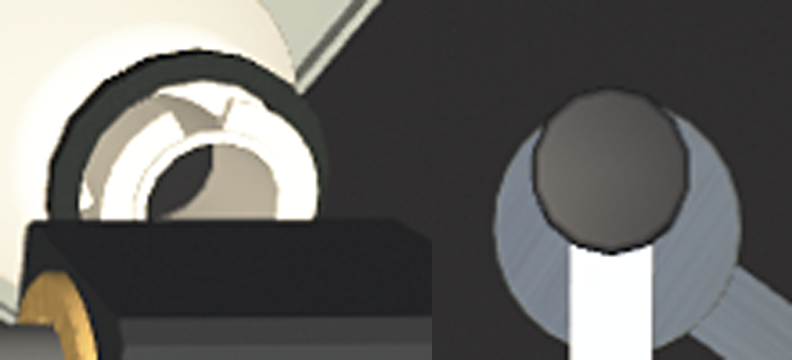

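View pics/t12.png

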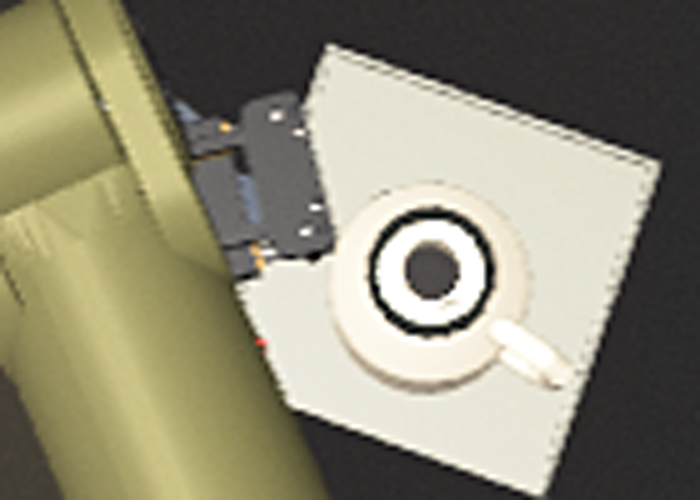

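View pics/s12.png

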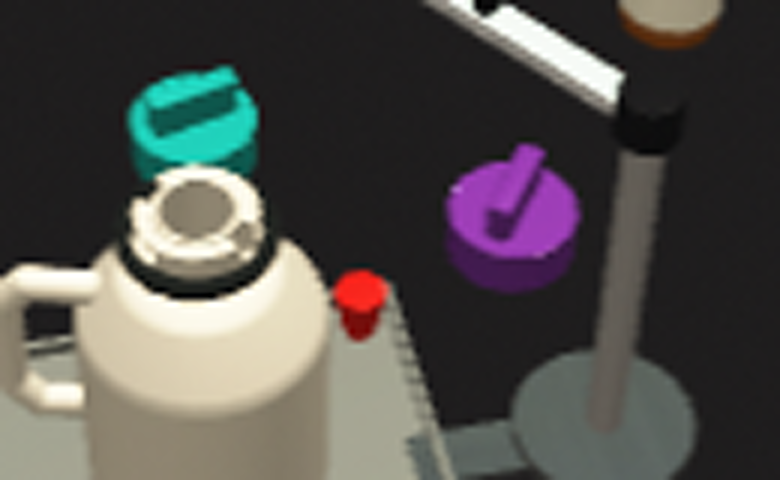

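Run:
```python
from h import *
np.set_printoptions(precision=4,suppress=True,linewidth=140)
T=pickle.load(open("pics/top12.pkl","rb"));S=pickle.load(open("pics/scene12.pkl","rb"))
f=lambda x,y:((x+.5)/5-.5+240,(y+.5)/5-.5+160)
g=lambda x,y:((x+.5)/6-.5+270,(y+.5)/6-.5+150)
print("mouth top",atz(T,f(432,270),.191),"scene",atz(S,g(197,208),.191))
P=np.array([.6259,.200])
for M in [(.5436,.0253),(.5428,.0248)]:
    d=np.array(M)-P;a=np.degrees(np.arctan2(d[1],d[0]))%360;print(M,np.hypot(*d),a,P+.09*d/np.hypot(*d))
p=np.array([.5397,.176])-P;print("pin ang",np.degrees(np.arctan2(p[1],p[0]))%360,np.hypot(*p))
```

```text
mouth top [0.542  0.0237 0.191 ] scene [0.5429 0.0265 0.191 ]
(0.5436, 0.0253) 0.19311493986742717 244.775189320825 [0.5875 0.1186]
(0.5428, 0.0248) 0.19390887034893484 244.62430971401642 [0.5873 0.1187]
pin ang 195.5583870033815 0.08947871255220434
```

```bash
python3 -m creep '[{"tx":0.0017,"ty":-0.0005,"tz":0.010,"rx":0,"ry":0,"rz":0},{"tx":0,"ty":0,"tz":0.018,"rx":0,"ry":0,"rz":0},{"tx":0,"ty":0,"tz":0.018,"rx":0,"ry":0,"rz":0},{"tx":0,"ty":0,"tz":0.016,"rx":0,"ry":0,"rz":0},{"tx":0,"ty":0,"tz":0.012,"rx":0,"ry":0,"rz":0},{"tx":0,"ty":0,"tz":0,"rx":0,"ry":0,"rz":0},{"tx":0,"ty":0,"tz":0,"rx":0,"ry":0,"rz":0}]'; python3 look.py 13 wrist
```

```text
time_s: 20.8
tool_pos: [0.5401, 0.1776, 0.27]
tool_rot: [180.0, -0.1, 15.6]
force: [-0.7, -1.3, 1.1]
grip_width: 0.0501
20.8 [  13.3274   10.9347  -38.7972   92.0581    6.9552   79.4028 -100.6352] [0.5401 0.1776 0.27  ] [179.9986  -0.0536  15.6018] [-0.6842 -1.3112  1.1496] 0.05008718088152997
```

View pics/wrist13.png

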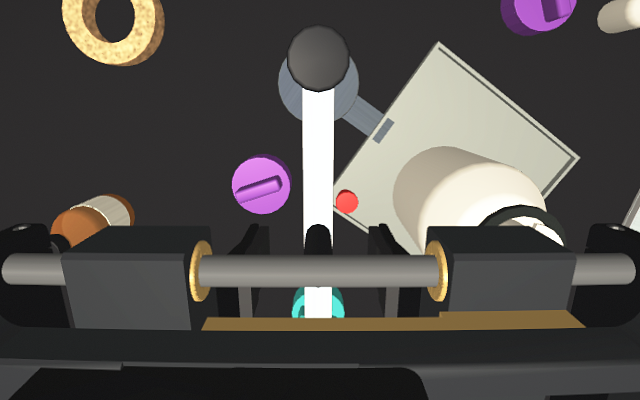

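The pin at x≈318 is between the fingers. I'll close on it, then swing it in an arc: R 90 mm, 4.9° per row.

```bash
python3 -m creep '[{"tx":-0.0004,"ty":0.0013,"tz":0.003,"rx":0,"ry":0,"rz":0},{"tx":0,"ty":0,"tz":0,"rx":0,"ry":0,"rz":0},{"tx":0,"ty":0,"tz":0,"rx":0,"ry":0,"rz":0},{"tx":0,"ty":0,"tz":0,"rx":0,"ry":0,"rz":0},{"tx":0,"ty":0,"tz":0,"rx":0,"ry":0,"rz":0},{"tx":0,"ty":0,"tz":0,"rx":0,"ry":0,"rz":0}]' 0.0 15; python3 look.py 14
```

```text
time_s: 21.6
tool_pos: [0.5396, 0.1765, 0.2665]
tool_rot: [-180.0, -0.0, 15.6]
force: [-0.7, 0.3, 0.4]
grip_width: 0.0135
21.6 [  13.4252   10.9601  -38.7627   92.4266    6.9377   79.0591 -100.5215] [0.5396 0.1765 0.2665] [-179.9739   -0.0018   15.6244] [-0.6709  0.3185  0.363 ] 0.01348493105689638
```

```bash
python3 -m creep '[{"tx":0.0001,"ty":0.0038,"tz":0,"rx":0,"ry":0,"rz":-2.4},{"tx":0.0003,"ty":0.0077,"tz":0,"rx":0,"ry":0,"rz":-4.9},{"tx":0.0003,"ty":0.0077,"tz":0,"rx":0,"ry":0,"rz":-4.9},{"tx":0.0003,"ty":0.0077,"tz":0,"rx":0,"ry":0,"rz":-4.9},{"tx":0.0003,"ty":0.0077,"tz":0,"rx":0,"ry":0,"rz":-4.9},{"tx":0,"ty":0,"tz":0,"rx":0,"ry":0,"rz":0}]'; python3 look.py 15 scene
python3 - <<'E'
import cv2
s=cv2.imread("pics/scene15.png");cv2.imwrite("pics/cs15.png",cv2.resize(s[90:240,230:430],None,fx=4,fy=4,interpolation=cv2.INTER_CUBIC))
E
```

```text
time_s: 22.35
tool_pos: [0.5561, 0.145, 0.2665]
tool_rot: [180.0, -0.1, 37.5]
force: [3.1, 0.9, -1.3]
grip_width: 0.0135
22.35 [ 17.3599  11.9952 -39.7467  91.5442   7.7884  79.1674 -75.7146] [0.5561 0.145  0.2665] [179.9588  -0.1004  37.5098] [ 3.1228  0.9436 -1.3113] 0.0134573135499988
```

View pics/cs15.png

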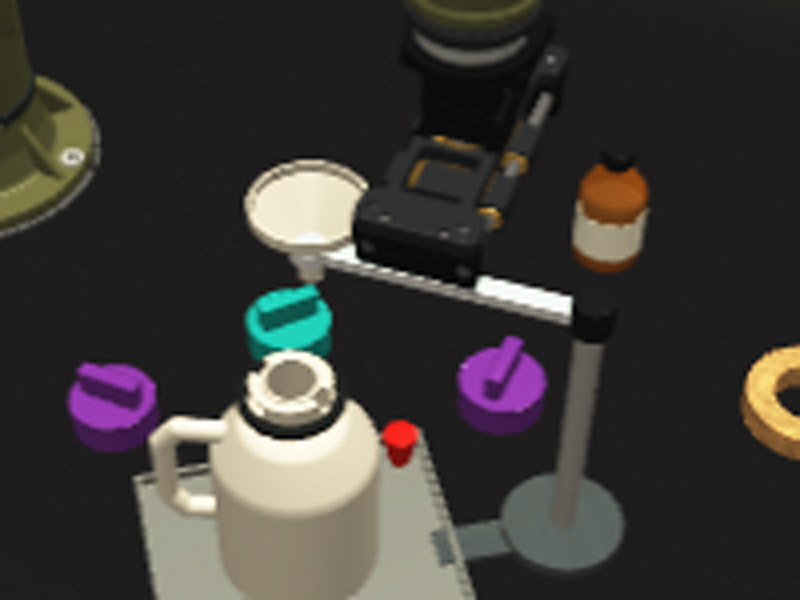

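The funnel swings with the pin: it is at crop (310,205), approaching the mouth at (293,380). I'll turn the remaining 27.1°.

```bash
python3 -m creep '[{"tx":0.0003,"ty":0.0077,"tz":0,"rx":0,"ry":0,"rz":-4.9},{"tx":0.0003,"ty":0.0077,"tz":0,"rx":0,"ry":0,"rz":-4.9},{"tx":0.0003,"ty":0.0077,"tz":0,"rx":0,"ry":0,"rz":-4.9},{"tx":0.0003,"ty":0.0077,"tz":0,"rx":0,"ry":0,"rz":-4.9},{"tx":0.0003,"ty":0.0077,"tz":0,"rx":0,"ry":0,"rz":-4.9},{"tx":0.0001,"ty":0.0041,"tz":0,"rx":0,"ry":0,"rz":-2.6},{"tx":0,"ty":0,"tz":0,"rx":0,"ry":0,"rz":0},{"tx":0,"ty":0,"tz":0,"rx":0,"ry":0,"rz":0}]'; python3 look.py 16 scene top
python3 - <<'E'
import cv2
s=cv2.imread("pics/scene16.png");cv2.imwrite("pics/cs16.png",cv2.resize(s[120:230,250:400],None,fx=5,fy=5,interpolation=cv2.INTER_CUBIC))
E
```

```text
time_s: 23.4
tool_pos: [0.5881, 0.1199, 0.2665]
tool_rot: [180.0, -0.1, 64.7]
force: [3.4, 4.8, -1.6]
grip_width: 0.0134
23.4 [ 20.4665  15.9503 -41.7028  87.8991  10.6409  80.1171 -47.279 ] [0.5881 0.1199 0.2665] [179.9632  -0.1126  64.6702] [ 3.3965  4.8075 -1.6279] 0.013442272557885725
```

View pics/cs16.png

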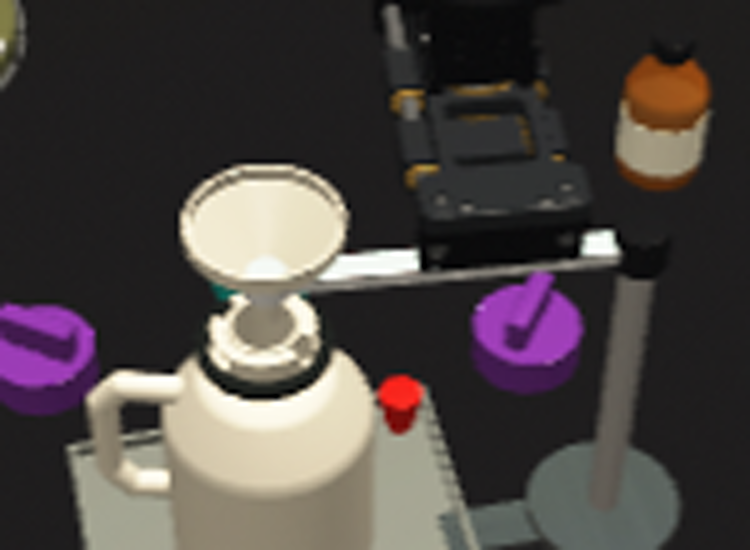

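View pics/top16.png

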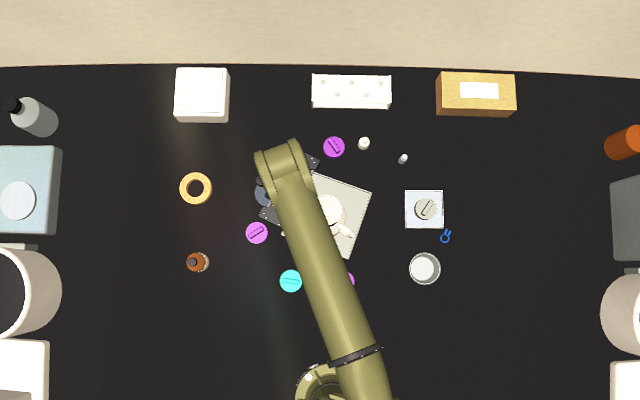

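Run:
```python
from h import *
np.set_printoptions(precision=4,suppress=True,linewidth=140)
S=pickle.load(open("pics/scene16.pkl","rb"))
g=lambda x,y:((x+.5)/5-.5+250,(y+.5)/5-.5+120)
uv=[(180,225),(348,228),(268,165),(262,289),(205,176),(330,178),(195,262),(335,264)]
P=np.array([atz(S,g(*u),.267) for u in uv])[:,:2]
A=np.c_[2*P,np.ones(len(P))];x=np.linalg.lstsq(A,(P**2).sum(1),rcond=None)[0];print("rim",x[:2],np.sqrt(x[2]+x[0]**2+x[1]**2))
m=[(233,322),(291,322),(264,349)]
for M in [(.543,.0253)]:
    print("mouth px",(proj(S,[*M,.191])[0]+.5-[250,120])*5-.5)
    print("outlet px",(proj(S,[.6259-.191*.4274,.2-.191*.9041,.201])[0]+.5-[250,120])*5-.5, .6259-.191*.4274,.2-.191*.9041)
```

```text
rim [0.5469 0.0277] 0.04273939356790596
mouth px [262.2118 324.3038]
outlet px [266.199 311.232] 0.5442666 0.027316900000000005
```

The outlet looks aligned to within a few mm. I'll release, rise and check from above.

```bash
python3 -m creep '[{"tx":0,"ty":0,"tz":0,"rx":0,"ry":0,"rz":0},{"tx":0,"ty":0,"tz":0,"rx":0,"ry":0,"rz":0},{"tx":0,"ty":0,"tz":0,"rx":0,"ry":0,"rz":0},{"tx":0,"ty":0,"tz":-0.010,"rx":0,"ry":0,"rz":0},{"tx":0,"ty":0,"tz":-0.020,"rx":0,"ry":0,"rz":0},{"tx":0,"ty":0,"tz":-0.025,"rx":0,"ry":0,"rz":0},{"tx":0,"ty":0,"tz":-0.025,"rx":0,"ry":0,"rz":0},{"tx":0,"ty":0,"tz":-0.02,"rx":0,"ry":0,"rz":0},{"tx":0,"ty":0,"tz":0,"rx":0,"ry":0,"rz":0},{"tx":0,"ty":0,"tz":0,"rx":0,"ry":0,"rz":0}]' 0.04; python3 look.py 17 wrist scene
```

```text
time_s: 24.75
tool_pos: [0.5878, 0.1185, 0.3663]
tool_rot: [-180.0, 0.0, 64.7]
force: [0.0, -0.4, -1.1]
grip_width: 0.0398
24.75 [ 20.0037  14.5221 -42.062   78.049    9.6832  91.0666 -46.2623] [0.5878 0.1185 0.3663] [-179.9965    0.0192   64.6932] [ 0.0286 -0.3613 -1.1206] 0.0397698019283873
```

View pics/wrist17.png

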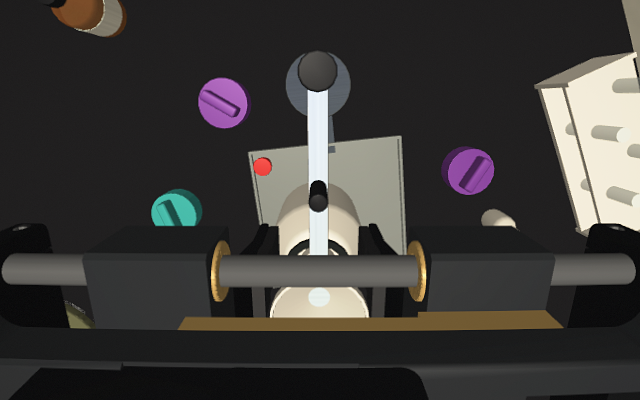

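The arm is collinear with the jug: hub, pin and the neck ring (290-345) are all centred at x≈318. I'll move clear to the left for an unobstructed top view.

```bash
python3 -m creep '[{"tx":0.012,"ty":-0.012,"tz":0,"rx":0,"ry":0,"rz":0},{"tx":0.024,"ty":-0.025,"tz":0,"rx":0,"ry":0,"rz":0},{"tx":0.028,"ty":-0.030,"tz":0,"rx":0,"ry":0,"rz":0},{"tx":0.028,"ty":-0.030,"tz":0,"rx":0,"ry":0,"rz":0},{"tx":0.028,"ty":-0.030,"tz":0,"rx":0,"ry":0,"rz":0},{"tx":0.028,"ty":-0.030,"tz":0,"rx":0,"ry":0,"rz":0},{"tx":0.024,"ty":-0.025,"tz":0,"rx":0,"ry":0,"rz":0},{"tx":0.012,"ty":-0.012,"tz":0,"rx":0,"ry":0,"rz":0},{"tx":0,"ty":0,"tz":0,"rx":0,"ry":0,"rz":0},{"tx":0,"ty":0,"tz":0,"rx":0,"ry":0,"rz":0}]'; python3 look.py 18 top scene
python3 - <<'E'
import cv2
s=cv2.imread("pics/top18.png");cv2.imwrite("pics/ct18.png",cv2.resize(s[160:280,240:400],None,fx=5,fy=5,interpolation=cv2.INTER_CUBIC))
s=cv2.imread("pics/scene18.png");cv2.imwrite("pics/cs18.png",cv2.resize(s[120:230,250:400],None,fx=5,fy=5,interpolation=cv2.INTER_CUBIC))
E
```

```text
time_s: 26.1
tool_pos: [0.4922, 0.3663, 0.3662]
tool_rot: [180.0, 0.1, 64.6]
force: [-0.2, 0.1, 0.5]
grip_width: 0.04
26.1 [ -1.6309  18.0915 -48.9983  75.8157  13.6193  92.0764 -74.1269] [0.4922 0.3663 0.3662] [179.9584   0.0614  64.5682] [-0.1795  0.1191  0.5499] 0.039997421930009505
```

View pics/ct18.png

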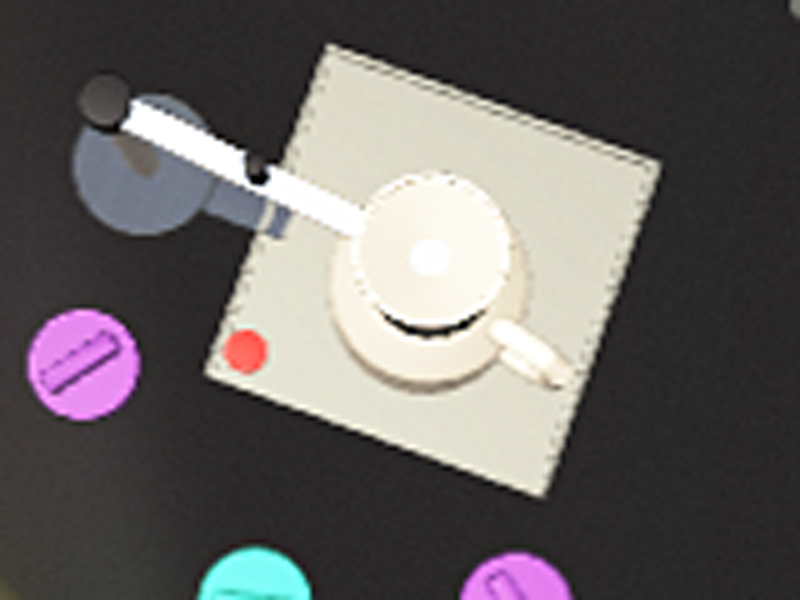

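View pics/cs18.png

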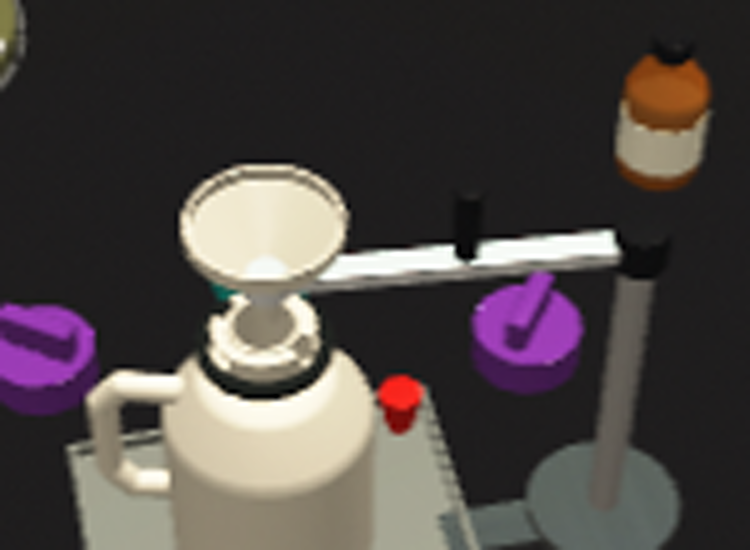

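View pics/scene18.png

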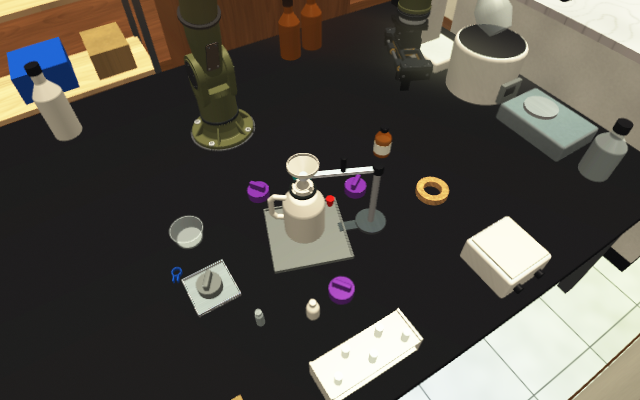

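Run:
```python
from h import *
np.set_printoptions(precision=4,suppress=True,linewidth=140)
a=pickle.load(open("pics/top12.pkl","rb"));b=pickle.load(open("pics/top18.pkl","rb"))
f=lambda x,y:((x+.5)/5-.5+240,(y+.5)/5-.5+160)
# rim edge points
im=b["pixels"].astype(int)
t=np.array([.904,-.427])
r=atz(b,f(431,251),.267);m=atz(a,f(432,270),.191)
print("rim",r,"mouth",m,"tangential diff mm",1e3*t@(r-m)[:2])
c=np.array([(proj(b,[.6259-.191*np.cos(np.radians(x-180)),.2-.191*np.sin(np.radians(x-180)),.267])[0]+.5-[240,160])*5-.5 for x in(243,244,245,246)]);print(c)
# predicted rim outline drawn
v=cv2.imread("pics/ct18.png")
for (cx,cy,z,rad,col) in[(r[0],r[1],.267,.04,(0,0,255)),(m[0],m[1],.191,.017,(0,160,0))]:
    th=np.linspace(0,2*np.pi,80);q=(proj(b,np.c_[cx+rad*np.cos(th),cy+rad*np.sin(th),0*th+z])+.5-[240,160])*5-.5
    cv2.polylines(v,[q.astype(int)],True,col,1)
cv2.imwrite("pics/ct18b.png",v)
```

```text
rim [0.5438 0.0259 0.267 ] mouth [0.542  0.0237 0.191 ] tangential diff mm 0.6503511706398776
[[423.3451 259.7532]
 [426.3071 254.0382]
 [429.1664 248.276 ]
 [431.9221 242.4686]]
```

View pics/ct18b.png

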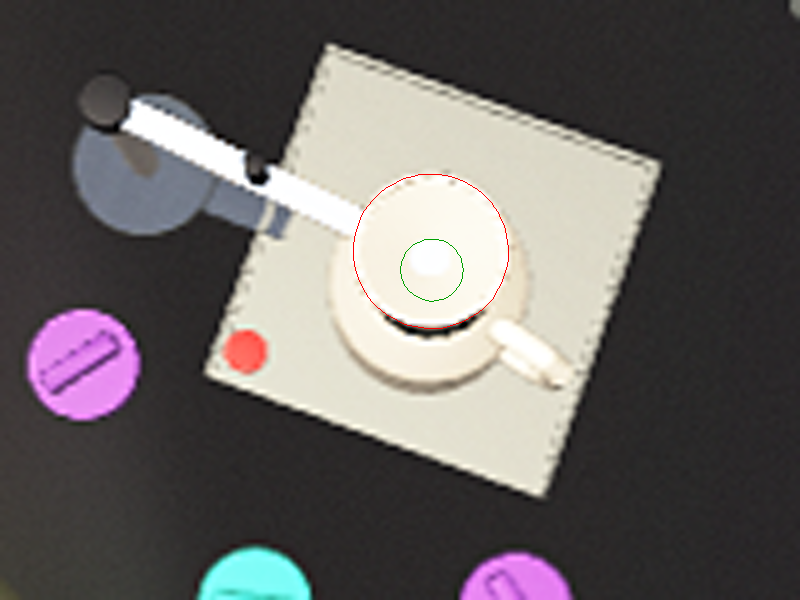

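Top-view check: the funnel axis is within about 1 mm of the mouth along the swing. The bystanders have not moved, and the robot is clear at 26 s. I'm handing it in.

```bash
python3 -c "
from cell import env
print(env.sign_off())"
```

```text
the job is handed in; nothing more can be done
None
```

The job is done and handed in at about 26 s of the 72 s allowed; the sign-off gave no verdict.

**Cap:** I gripped it by the ridge, pressed it to about 14 N and turned it 62.5° counter-clockwise. It lifted off freely. I set it down in the steel tray, touching the floor with up to 7 N. Later views show it upright, flat and near the middle.

**Funnel:** I swung the arm about 49° by its pin and let go, and it stayed put. The gripper was then moved well clear.

**Checks:**
- **Centring:** The top camera puts the funnel about 0.7 mm off the mouth's centre along the swing. The scene camera suggested up to about 3 mm. That camera had read a few mm off the top camera on other points too, so I trusted the top view. Either way the outlet is well inside the 34 mm mouth.
- **Cap travel:** Partway through the press the two measures disagreed. Force pointed to 4–5 mm of collar travel, the tool's position to about 7–8 mm. I went by force and pressed to 14 N, and the cap came free.
- **Other things on the bench:** By eye they look unmoved in the last pictures.

One early move command was refused for missing keys; nothing moved, and I retyped it.

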